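# Free a painted slat from a sprung hold-down and ease the arm shut

## Task

The sprung arm of the painting jig pins a yellow slat: take the red-handled wooden wedge out of its caddy, lay it down flat to take it again by its handle (boxed in until then), and push it in under the arm's nose roller until the arm rests on the wedge's flat top, well clear of the slat. Leave it propped, draw the slat out and lay it gently, not dropped, flat on the blue drying mat. Then draw the wedge right out slowly, so that the arm sinks to its stop and does not snap shut; leave the wedge lying flat with its tip clear of the arm, and do not disturb the paint cup or the red paint pot.

Things in the scene. Friction and masses are not known exactly. Their poses are not given: they have to be found in the camera images.
- jig: fixed jig; origin at the centre of the underside of its plywood base, 270 (x) by 360 (y) by 12 mm. x runs along its sprung arm, from nose (-x) to hinge post (+x); y runs along the slat; z up. The grey two-cheeked post stands at x 77 to 117, y -30 to 30 mm, 68 mm above the table. The slat lies on the base along y, at x = +5 mm, across the arm's line (y = 0)
- lane (a point): point on top of the jig's base (12 mm above the table), straight under the arm's nose roller; axes as the jig's. The base reaches 50 mm from it to -x and 180 mm to either side in y. The wedge slides in here on the base, along the jig's y, through this point, from either side (the jig is symmetrical in y)
- clamp (a joint): angle (rad) of the sprung arm, growing as it rises; hinge 180 mm from the roller, 50 mm above the table, axis along jig y. 0: at its stop, roller's underside 6 mm above the base; about 0.048: rubber foot on the slat, roller's underside 14 mm up; about 0.19: roller on the wedge's flat top, foot 12 mm clear of the slat. The spring closes it, 4 to 7 N at the roller; let go while raised it snaps shut
- roller (a point): centre of the steel nose roller at the arm's free end: 16 mm diameter, 30 mm long, its length along the arm. The arm above it is a grey bar 18 mm wide and 10 mm thick, whose top stands about 90 mm above the table when raised
- slat_center (a point): centre of the loose pale yellow wooden slat, 50 (its x) by 180 (its y) by 18 mm (z), 0.1 kg. It starts lying on the jig, its two ends sticking out about equally on both sides of the arm
- wedge_center (a point): loose wooden wedge, 200 mm long, 36 mm wide, 0.1 to 0.2 kg; point at mid-length, 20 mm above its underside. Its x points to the thin tip; z up. From the tip (x +100, 4 mm thick) the ramp rises to 40 mm at x = 0; flat top 40 mm high from x 0 to -30; red handle, 32 mm wide, 38 mm high, x -30 to -100. It starts in the caddy, underside 10 mm above the table
- wedge_tip (a point): middle of the wedge's thin end, 2 mm above its underside
- wedge_handle (a point): point for gripping the red handle, 67 mm behind the wedge's mid-length, 20 mm above its underside; grip across its 32 mm width
- caddy: fixed plywood caddy, 250 (x) by 84 (y) mm; origin at the centre of its underside. Floor 10 mm thick. Over x +20 to +125 mm two walls, 58 mm above the table and 44 mm apart, form a channel closed at +x, holding the wedge's handle: fingers do not fit beside it, so there only the ramp, outside the channel, can be gripped. The wedge's tip points to the caddy's -x
- mat_center (a point): centre of the top face of the fixed blue drying mat, 240 (x) by 140 (y) by 5 mm
- cup: bystander: white paper cup of yellow paint, 75 mm tall, 68 mm across the rim; origin at the centre of its underside
- pot: bystander: red paint pot with a white lid, 85 mm tall, 64 mm across; origin at the centre of its underside

How it is judged:
On the way, in this order (a step that is already met when the one before it is completed fails the run):
1. the wedge, out of the caddy, has been laid down flat and let go (contact force between wedge and the fingers below 0.1 N and contact force between wedge and caddy below 0.05 N and angle between wedge_center's own z axis and vertical below 0.2 rad and height (world z) of wedge_center below 0.06 m and linear speed of wedge below 0.02 m/s), for 0.1 s.
2. the wedge under the roller holds the arm raised (over 0.16 rad) (value of joint clamp above 0.16 rad and contact force between wedge and clamp above 1 N), for 0.3 s.
3. the slat lies on the mat, let go, while the wedge still holds the arm up (all of step 2 and contact force between slat and the fingers below 0.1 N and contact force between slat and mat above 0.2 N), for 0.2 s.
At the end, for the whole second after the job is handed in: Arm at its stop (under 0.02 rad), free of the wedge; wedge lying flat (0.2 rad, middle under 60 mm high), still, its middle over 110 mm from the roller in plan; slat flat (0.12 rad) and still on the mat, its centre at least 10 mm inside the mat's edge (value of joint clamp below 0.02 rad and contact force between wedge and clamp below 0.05 N and horizontal distance between wedge_center and roller above 0.11 m and angle between wedge_center's own z axis and vertical below 0.2 rad and height (world z) of wedge_center below 0.06 m and linear speed of each of wedge, slat below 0.02 m/s and x of slat_center in the frame of mat_center between -0.11 and 0.11 m and y of slat_center in the frame of mat_center between -0.06 and 0.06 m and height (world z) of slat_center below 0.02 m and angle between slat_center's own z axis and vertical below 0.12 rad); the robot touches nothing.
It fails at once if the arm snaps: it falls faster than 0.4 rad/s while above 0.055 rad (velocity of joint clamp below -0.4 rad/s and value of joint clamp above 0.055 rad).
It fails at once if the slat is dragged over 15 mm while the arm presses on it (contact force between slat and clamp above 2 N and distance of slat_center from where it was at the start of the episode above 0.015 m).
It fails at once if the slat is dropped or thrown (over 0.7 m/s, not held) (linear speed of slat above 0.7 m/s and contact force between slat and the fingers below 0.1 N).
It fails at once if the paint cup is moved over 30 mm or tipped (distance of cup from where it was at the start of the episode above 0.03 m or angle between cup's own z axis and vertical above 0.3 rad).
It fails at once if the paint pot is moved over 30 mm or tipped (distance of pot from where it was at the start of the episode above 0.03 m or angle between pot's own z axis and vertical above 0.3 rad).
It also fails if it takes over 72 s, if anything falls off the work surface, if the arm or the gripper's body presses on something with over 40 N, if the wrist force passes 120 N, or if a joint passes its speed limit or range.

## Robot

A 6-joint arm with a two-finger parallel gripper is mounted at the origin on the work surface. World frame = base frame: x ahead of the robot, y to its left, z up, the work surface at z = 0. Lengths are in m, angles in rad, forces in N, time in s.
With the tool pointing down it reaches from about 0.275 to 0.875 m from the base axis. Payload 12.5 kg.
Tool frame: the origin (TCP) lies on the centre line of the jaws, within the pads' length; the fingertips stand 17 mm ahead of it and the grasp point (between the pads) lies 2 mm behind it; z points along the fingers, y is the direction in which the jaws open and shut (so a half turn about z gives the same grasp; the last joint's range is limited). The gripper opens to 85 mm and grips with 20 to 120 N. Pads are 22 mm wide; open, the fingers measure 114 mm over their backs; the gripper's body (76 mm by 85 mm) begins 54 mm behind the grasp point. The pads swing forward as they close: fully open they stand 13 mm farther back than shut.
Start: joints at [1.022, 0.351, 1.652, -0, 1.139, -0.085], TCP at [0.246, 0.492, 0.248] pointing down, gripper open.
Joint ranges: [-2.75, 2.75], [-0.79, 2.1], [0.01, 2.65], [-1.57, 4.71], [0.07, 3.14], [-2.87, 2.87]. Speed limits (rad/s): [2.22, 2.22, 2.79, 3.14, 3.14, 3.14].

## Interface

Orientations are given as a unit quaternion [x, y, z, w].
In Python, from bench import monitor, eyes, bot gives the robot as it stands.
- The arm moves only by the tool move_arm, never from a script. Its argument "rows" is a list of rows, each a list of 2 entries, a list of its own where there are three numbers: the shift along the world's x, y, z scaled (see below), then the turn, a rotation vector about the world's x, y, z scaled (see below). In form: [[[tx, ty, tz], [rx, ry, rz]], ...]. A call has 1 to 12 rows; each row shifts and turns the commanded pose from where the row before left it; what a row does not reach is not made up. The controller multiplies each number of a shift by 2 cm and each number of a turn by 10 degrees. A row lasts 1/8 s, in which the tool goes at most 62.5 mm and 10.7 degrees, less where a joint would pass 70% of its speed; a pose out of reach is approached as far as the arm can. A call with a number of a shift or a turn outside -1 to 1 is refused whole. A call with a gripper value outside its range is refused whole. "grip" is the opening, from 0 (shut) to 1 (fully open), set as the call begins (left out, the last holds). The fingers move at their own pace and stop on an object; "force" is the grip in N (left out, the last holds). Time passes only in rows, so rows that do not move let the fingers close. It gives the time, the measured TCP pose, the force and the opening at its end, in the units of the state.
- monitor.read_state(): the state, without advancing time (a new reading comes with each control period).
- eyes.get_image(name): name is "scene" or "top" or "wrist"; returns a dict with "frame" (384x512x3 uint8, red, green, blue), "fovy" (degrees; the focal length in pixels is half the picture's height over the tangent of half this angle, whatever the lens; pixels are square), "cx", "cy" (the principal point, pixels), "k1" (the pictures are not rectified: a ray, as slopes to the right and down, at radius r is drawn at 1 + k1 r^2 times it, then the intrinsics apply), "position" and "attitude" of the camera in the world. Camera axes: x right, y down, z forward; pixel columns grow to the right and rows downward; lengths in m; the calibration is good to about 2 mm. A picture is of the moment at which its call begins. There is no depth.
- bot.finish_job(): hands the job in, once; it reports no verdict.
The state is a dict: "time": time; "joint_positions": joint angles; "dq": joint speeds; "tau": joint torques, N m; "ee_pos": TCP position; "tcp_rot": TCP orientation; "ft_force": force on the tool from outside, world axes, zero at the start; "wrist_torque": the same for the moment, N m; "grip_width": opening from 0.0 (shut) to 1.0 (fully open).
Only numpy, scipy, OpenCV 4.12 (cv2) and the standard library are available. Lean on these libraries where they do the work, as an engineer would, in place of code of your own. Each camera call takes 0.05 s, during which the arm holds its last target.

## Working session

There is one attempt and no reset: what is moved stays moved. The work goes in short steps, Python scripts to look and compute and a tool call to move; the robot and the scene stay as the last step left them, time stands still between calls to the robot, and variables do not carry over. Pictures are saved under pics/ and viewed, and the job is handed in when it is done.

Besides the shell and the picture viewer there is one more tool, called by a JSON object that holds its "op" and its "data". move_arm: Moves the arm, as the interface text tells. Shifts and turns lie within -1 to 1; 1 stands for 2 cm of shift or 10 degrees of turn. Its arguments: {"type":"object","properties":{"rows":{"type":"array","items":{"type":"array"}},"grip":{"type":"number"},"force":{"type":"number"}},"required":["rows"]}

```bash
ls; mkdir -p pics
python3 - <<'E'
from bench import monitor, eyes, bot
import cv2
print(monitor.read_state())
for n in ["scene","top","wrist"]:
    d=eyes.get_image(n); print(n,{k:v for k,v in d.items() if k!='frame'})
    cv2.imwrite(f'pics/{n}0.png',d['frame'][:,:,::-1])
E
```

```text
pics
{'time': 0.0, 'joint_positions': array([ 1.02242575e+00,  3.51250332e-01,  1.65244766e+00,  1.40546765e-05,
        1.13911527e+00, -8.46225632e-02]), 'dq': array([-1.96043397e-04, -7.36962086e-04, -6.16481625e-04, -4.65556784e-05,
        1.57052814e-03, -8.05886139e-05]), 'tau': array([-5.56479026e-04, -5.06105840e+01, -2.91407633e+01, -3.25969268e-05,
        4.60689567e-03, -2.21280317e-05]), 'ee_pos': array([0.24583192, 0.49163872, 0.24774174]), 'tcp_rot': array([ 2.29804603e-01,  9.73236596e-01, -5.78005247e-04, -1.96014401e-04]), 'ft_force': array([-0.06444287,  0.38911686, -0.33459636]), 'wrist_torque': array([-0.06359429,  0.01110872, -0.06483088]), 'grip_width': 0.9998595517325514}
scene {'fovy': 48.985564131208065, 'cx': 256.9920775560571, 'cy': 186.35866442328518, 'k1': -0.14457676635659308, 'position': array([ 1.18735974, -0.43313408,  0.84831912]), 'attitude': array([ 0.81270091,  0.44591194, -0.17693193, -0.3307187 ])}
top {'fovy': 57.0153447934353, 'cx': 257.06450029618753, 'cy': 191.48819859243662, 'k1': -0.03697395709789831, 'position': array([ 0.5297078 , -0.00484579,  1.00065351]), 'attitude': array([-0.70665907,  0.70722059, -0.00197399,  0.02163552])}
wrist {'fovy': 71.72894379830795, 'cx': 257.85541451901815, 'cy': 193.1863789731182, 'k1': -0.014136388419670338, 'position': array([0.183495  , 0.52228125, 0.37341737]), 'attitude': array([0.84289153, 0.5205635 , 0.07062228, 0.11644744])}
```

View pics/scene0.png

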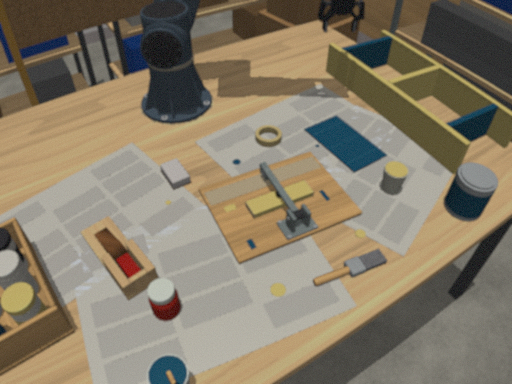

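View pics/top0.png

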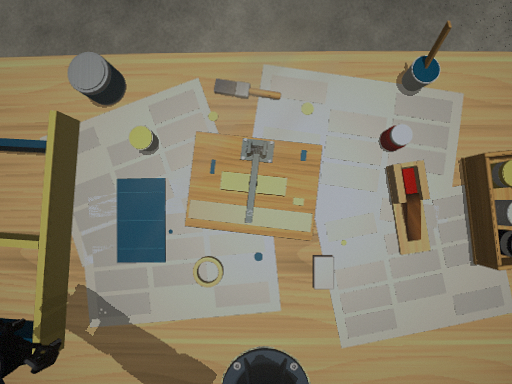

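View pics/wrist0.png

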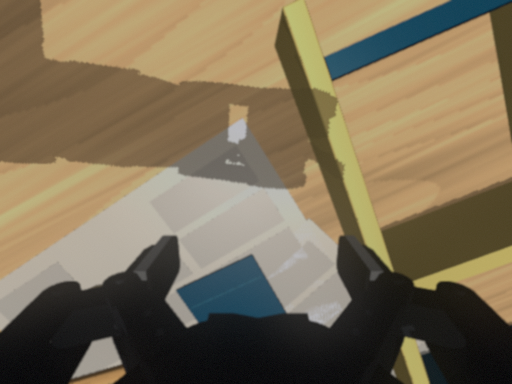

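```bash
cat > h.py <<'E'
import numpy as np, cv2
from scipy.spatial.transform import Rotation as R
from bench import monitor, eyes, bot
def K(d):
    f=d['frame'].shape[0]/2/np.tan(np.radians(d['fovy']/2)); return f
def ray(d,u,v):
    f=K(d); a=np.array([(u-d['cx'])/f,(v-d['cy'])/f]); rd=np.hypot(*a); r=rd
    for _ in range(50): r=rd/(1+d['k1']*r*r)
    s=a*(r/rd if rd>0 else 1)
    return R.from_quat(d['attitude']).apply([s[0],s[1],1.0])
def at(d,u,v,z):
    q=ray(d,u,v); p=np.array(d['position']); return p+q*(z-p[2])/q[2]
def proj(d,P):
    P=np.atleast_2d(P); c=R.from_quat(d['attitude']).inv().apply(P-d['position'])
    s=c[:,:2]/c[:,2:]; r2=(s**2).sum(1,keepdims=True); s=s*(1+d['k1']*r2)
    return s*K(d)+[d['cx'],d['cy']]
def crop(d,name,x0,y0,x1,y1,k):
    im=d['frame'][y0:y1,x0:x1,::-1]
    cv2.imwrite('pics/'+name,cv2.resize(im,None,fx=k,fy=k,interpolation=cv2.INTER_CUBIC))
E
python3 - <<'E'
from h import *
import pickle
d=eyes.get_image('top'); pickle.dump(d,open('top0.pkl','wb'))
s=eyes.get_image('scene'); pickle.dump(s,open('scene0.pkl','wb'))
crop(d,'t1.png',170,120,340,250,4.6)
crop(d,'t2.png',360,110,510,280,3.5)
crop(d,'t3.png',60,90,240,290,3)
crop(s,'s1.png',70,200,230,330,5)
crop(s,'s2.png',190,130,370,270,4.4)
E
```

```text
(no output)
```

View pics/t1.png

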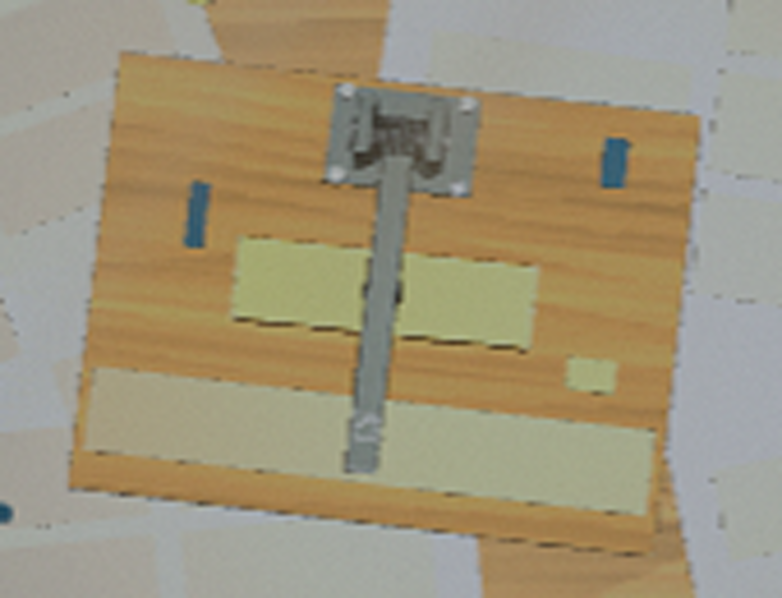

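View pics/t2.png

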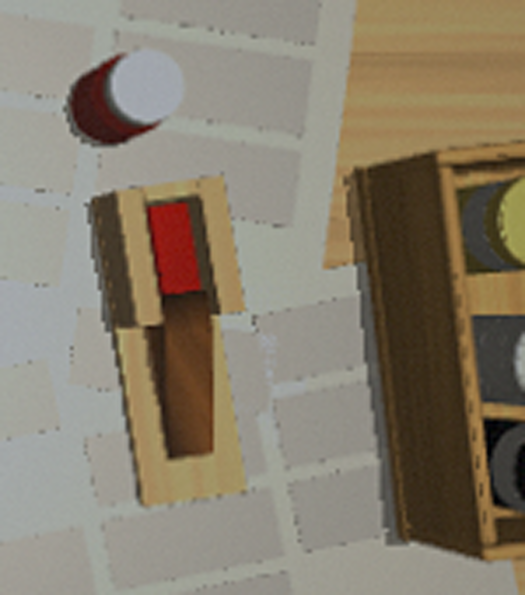

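View pics/t3.png

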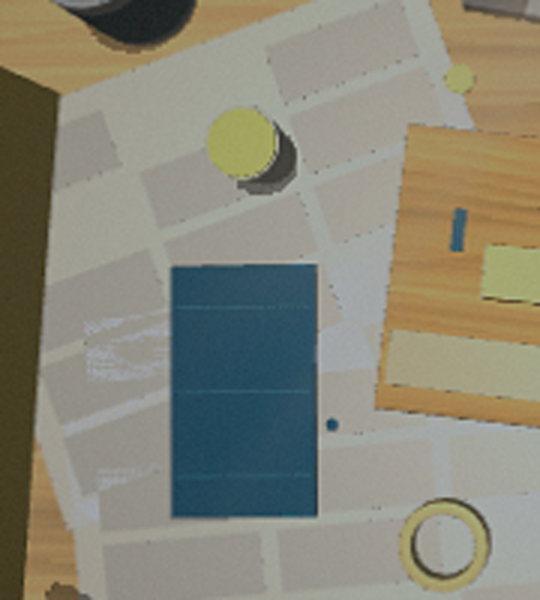

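View pics/s1.png

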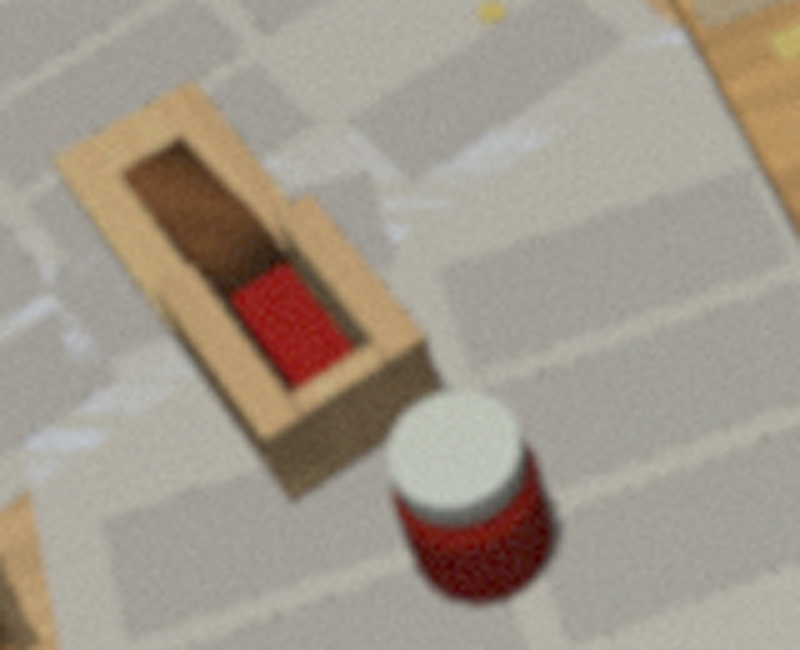

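View pics/s2.png

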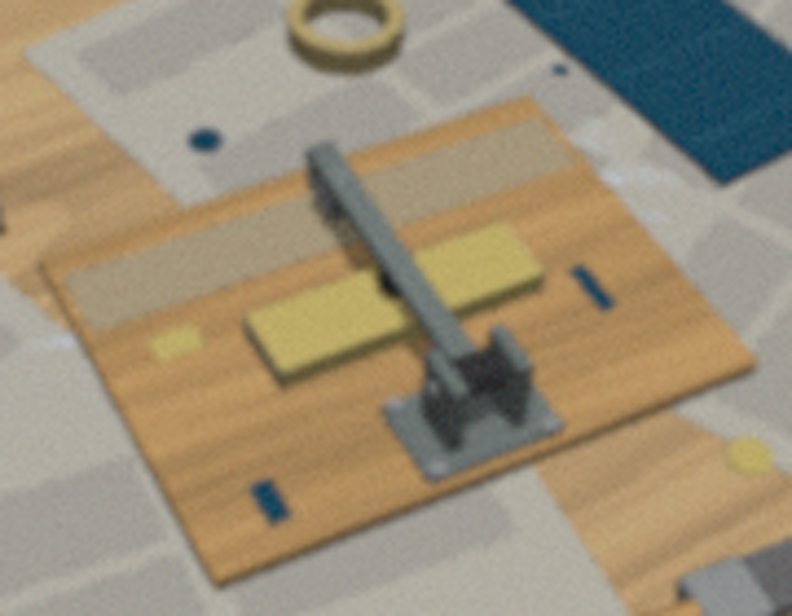

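Run:
```python
from h import *
import pickle
d=pickle.load(open('top0.pkl','rb'))
np.set_printoptions(precision=4,suppress=True)
def P(pts,o,k,z): return np.array([at(d,o[0]+(u+.5)/k-.5,o[1]+(v+.5)/k-.5,z) for u,v in pts])
J=P([(120,52),(698,116),(645,553),(70,488)],(170,120),4.6,.012)
print('jig',J,J.mean(0)); print([np.linalg.norm(J[i]-J[(i+1)%4]) for i in range(4)])
v=(J[0]+J[1]-J[2]-J[3]); print('yaw x',np.degrees(np.arctan2(v[1],v[0])));v=(J[0]+J[3]-J[1]-J[2]); print('yaw y',np.degrees(np.arctan2(v[1],v[0]))-90)
S=P([(236,237),(538,266),(528,349),(231,318)],(170,120),4.6,.030)
print('slat',S,S.mean(0)); print([np.linalg.norm(S[i]-S[(i+1)%4]) for i in range(4)])
o=(360,110)
W=P([(117,190),(222,176),(245,310),(135,326)],o,3.5,.058); print('walls',W,W.mean(0),[np.linalg.norm(W[i]-W[(i+1)%4]) for i in range(4)])
F=P([(142,507),(246,490)],o,3.5,.010); print('floor',F)
T=P([(168,459),(213,454)],o,3.5,.014); print('tip',T,T.mean(0))
H=P([(149,205),(188,203),(200,290),(160,295)],o,3.5,.048); print('handle',H,H.mean(0))
M=P([(171,265),(317,264),(317,517),(171,517)],(60,90),3,.005); print('mat',M,M.mean(0))
print('cup',P([(243,143)],(60,90),3,.075)); print('pot',P([(146,88)],o,3.5,.085))
```

```text
jig [[ 0.7348  0.1967  0.012 ]
 [ 0.6934 -0.1576  0.012 ]
 [ 0.4281 -0.124   0.012 ]
 [ 0.4668  0.2259  0.012 ]] [0.5808 0.0352 0.012 ]
[np.float64(0.3567245708196529), np.float64(0.2673586776426176), np.float64(0.3519949038505379), np.float64(0.26963796204053075)]
yaw x -6.71833820998431
yaw y -6.48793447843893
slat [[ 0.6186  0.1221  0.03  ]
 [ 0.6007 -0.0589  0.03  ]
 [ 0.5511 -0.0528  0.03  ]
 [ 0.5699  0.1249  0.03  ]] [0.585  0.0338 0.03  ]
[np.float64(0.1818552674988473), np.float64(0.049934153944774955), np.float64(0.17869704723864654), np.float64(0.048771753975963617)]
walls [[ 0.6342 -0.341   0.058 ]
 [ 0.6448 -0.4213  0.058 ]
 [ 0.5428 -0.437   0.058 ]
 [ 0.5308 -0.3532  0.058 ]] [ 0.5881 -0.3881  0.058 ] [np.float64(0.08099439505586789), np.float64(0.10325739037944043), np.float64(0.08469071264227387), np.float64(0.1041502455841403)]
floor [[ 0.3872 -0.375   0.01  ]
 [ 0.4005 -0.458   0.01  ]]
tip [[ 0.4256 -0.3944  0.014 ]
 [ 0.4295 -0.4302  0.014 ]] [ 0.4275 -0.4123  0.014 ]
handle [[ 0.6237 -0.369   0.048 ]
 [ 0.6252 -0.399   0.048 ]
 [ 0.5583 -0.4072  0.048 ]
 [ 0.5545 -0.3764  0.048 ]] [ 0.5904 -0.3879  0.048 ]
mat [[0.6022 0.4262 0.005 ]
 [0.6027 0.2844 0.005 ]
 [0.3635 0.2828 0.005 ]
 [0.3622 0.4236 0.005 ]] [0.4827 0.3543 0.005 ]
cup [[0.7058 0.332  0.075 ]]
pot [[ 0.7071 -0.3541  0.085 ]]
```

{"op": "move_arm", "data": {"rows": [[[0.33, -0.98, 0], [0, 0, 0.08]], [[0.33, -0.98, 0], [0, 0, 0.08]], [[0.33, -0.98, 0], [0, 0, 0.08]], [[0.33, -0.98, 0], [0, 0, 0.08]], [[0.33, -0.98, 0], [0, 0, 0.08]], [[0.33, -0.98, 0], [0, 0, 0.08]], [[0.33, -0.98, 0], [0, 0, 0.08]], [[0.33, -0.98, 0], [0, 0, 0.08]], [[0.33, -0.98, 0], [0, 0, 0.08]], [[0.33, -0.98, 0], [0, 0, 0.08]], [[0.33, -0.98, 0], [0, 0, 0.08]], [[0.33, -0.98, 0], [0, 0, 0.08]]], "grip": 0.75}}

```text
time: 1.75
ee_pos: [0.3253, 0.256, 0.2483]
tcp_rot: [0.147, 0.989, 0.0, 0.0]
ft_force: [0.5, 0.5, 0.2]
grip_width: 0.75
```

{"op": "move_arm", "data": {"rows": [[[0.33, -0.98, 0], [0, 0, 0.08]], [[0.33, -0.98, 0], [0, 0, 0.08]], [[0.33, -0.98, 0], [0, 0, 0.08]], [[0.33, -0.98, 0], [0, 0, 0.08]], [[0.33, -0.98, 0], [0, 0, 0.08]], [[0.33, -0.98, 0], [0, 0, 0.08]], [[0.33, -0.98, 0], [0, 0, 0.08]], [[0.33, -0.98, 0], [0, 0, 0.08]], [[0.33, -0.98, 0], [0, 0, 0.08]], [[0.33, -0.98, 0], [0, 0, 0.08]], [[0.33, -0.98, 0], [0, 0, 0.08]], [[0.33, -0.98, 0], [0, 0, 0.08]]]}}

```text
time: 3.25
ee_pos: [0.4045, 0.0208, 0.2483]
tcp_rot: [0.064, 0.998, -0.0, 0.0]
ft_force: [-0.0, 0.5, 0.2]
grip_width: 0.753
```

{"op": "move_arm", "data": {"rows": [[[0.33, -0.98, 0], [0, 0, 0.08]], [[0.33, -0.98, 0], [0, 0, 0.08]], [[0.33, -0.98, 0], [0, 0, 0.08]], [[0.33, -0.98, 0], [0, 0, 0.08]], [[0.33, -0.98, 0], [0, 0, 0.08]], [[0.33, -0.98, 0], [0, 0, 0.08]], [[0.33, -0.98, 0], [0, 0, 0.08]], [[0.33, -0.98, 0], [0, 0, 0.08]], [[0.33, -0.98, 0], [0, 0, 0.08]], [[0.33, -0.98, 0], [0, 0, 0.08]], [[0.33, -0.98, 0], [0, 0, 0.08]], [[0.33, -0.98, 0], [0, 0, 0.08]]]}}

```text
time: 4.75
ee_pos: [0.4837, -0.2144, 0.2482]
tcp_rot: [-0.02, 1.0, 0.0, -0.0]
ft_force: [-0.2, 0.7, 0.2]
grip_width: 0.748
```

{"op": "move_arm", "data": {"rows": [[[0.29, -0.91, -0.3], [0, 0, 0.062]], [[0.29, -0.91, -0.3], [0, 0, 0.062]], [[0.29, -0.91, -0.3], [0, 0, 0.062]], [[0.29, -0.91, -0.3], [0, 0, 0.062]], [[0.29, -0.91, -0.3], [0, 0, 0.062]], [[0.29, -0.91, -0.3], [0, 0, 0.062]], [[0.29, -0.91, -0.3], [0, 0, 0.062]], [[0.29, -0.91, -0.3], [0, 0, 0.062]], [[0.29, -0.91, -0.3], [0, 0, 0.062]], [[0.28, -0.89, -0.3], [0, 0, 0.062]], [[0, 0, 0], [0, 0, 0]]]}}

```text
time: 6.12
ee_pos: [0.5413, -0.3964, 0.1873]
tcp_rot: [-0.073, 0.997, 0.0, -0.0]
ft_force: [-0.3, 0.5, 0.2]
grip_width: 0.752
```

Run:
```python
from h import *
d=eyes.get_image('wrist'); crop(d,'w1.png',0,0,512,384,1.5)
t=eyes.get_image('top'); crop(t,'t4.png',360,110,510,280,3.5)
s=eyes.get_image('scene'); crop(s,'s4.png',0,130,300,340,2.6)
print(monitor.read_state()['ee_pos'])
```

```text
[ 0.54139853 -0.39500192  0.18839139]
```

View pics/w1.png

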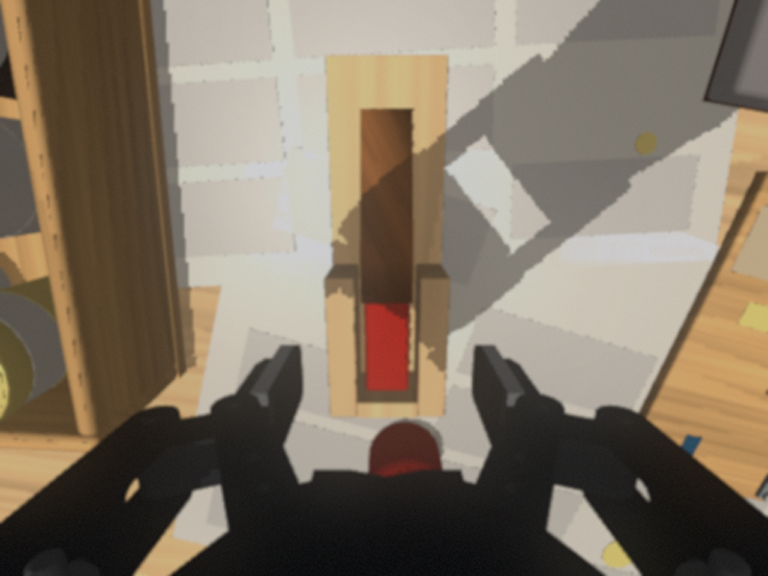

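View pics/s4.png

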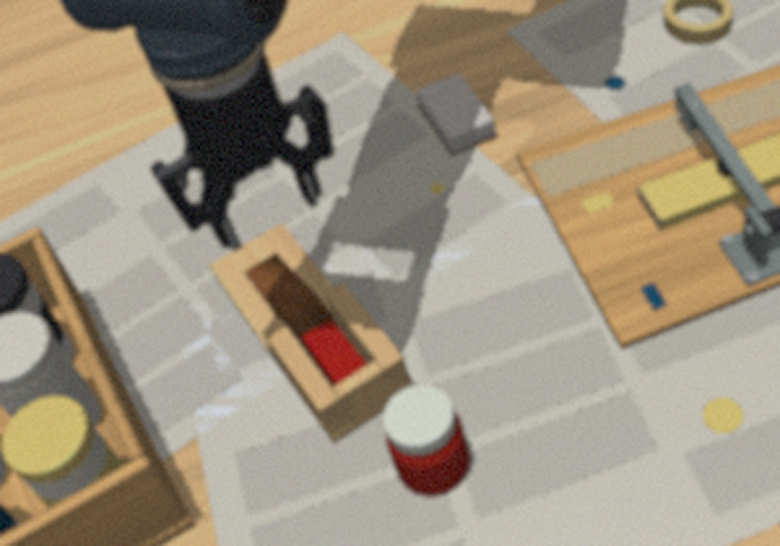

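Run:
```python
from h import *
np.set_printoptions(precision=4,suppress=True)
d=eyes.get_image('wrist')
f=lambda u,v,z: at(d,(u+.5)/1.5-.5,(v+.5)/1.5-.5,z)
t=(f(361,109,.014)+f(412,109,.014))/2; b=(f(362,303,.049)+f(411,303,.049))/2; e=(f(366,390,.048)+f(409,390,.048))/2
w=(f(330,268,.058)+f(446,268,.058))/2
for n,x in zip('tbew',(t,b,e,w)): print(n,x)
print(np.linalg.norm((t-b)[:2]),np.linalg.norm((t-e)[:2])); v=(e-t)[:2]; u=v/np.linalg.norm(v); print(np.degrees(np.arctan2(*v[::-1])))
print('grip target +15', t[:2]+u*85)
print('c', t[:2]+u*.1,'wall front wedge x',100-1000*(w[:2]-t[:2])@u, 'target',t[:2]+u*.085)
```

```text
t [ 0.4262 -0.4125  0.014 ]
b [ 0.5551 -0.3935  0.049 ]
e [ 0.6227 -0.3828  0.048 ]
w [ 0.5283 -0.3965  0.058 ]
0.13034717008876787 0.1987246748933207
8.595184643188498
grip target +15 [84.4716 12.2909]
c [ 0.5251 -0.3976] wall front wedge x -3.406798939022053 target [ 0.5102 -0.3998]
```

{"op": "move_arm", "data": {"rows": [[[-0.42, -0.06, -0.5], [0, 0, 0]], [[-0.42, -0.06, -0.5], [0, 0, 0]], [[-0.42, -0.06, -0.5], [0, 0, 0]], [[-0.42, -0.06, -0.5], [0, 0, 0]], [[0, 0, -0.9], [0, 0, 0]], [[0, 0, -0.9], [0, 0, 0]], [[0, 0, -0.9], [0, 0, 0]], [[0, 0, -0.9], [0, 0, 0]], [[0, 0, -0.9], [0, 0, 0]], [[0, 0, -0.5], [0, 0, 0]], [[0, 0, -0.3], [0, 0, 0]], [[0, 0, 0], [0, 0, 0]]]}}

```text
time: 7.82
ee_pos: [0.5078, -0.4001, 0.0422]
tcp_rot: [-0.073, 0.997, 0.0, -0.0]
ft_force: [0.1, -0.3, -0.3]
grip_width: 0.748
```

Run:
```python
from h import *
d=eyes.get_image('wrist'); crop(d,'w2.png',0,0,512,384,1.5)
print(monitor.read_state()['ee_pos'],monitor.read_state()['ft_force'])
```

```text
[ 0.50798042 -0.4002529   0.04260351] [ 0.51937257 -0.67558011 -0.11892713]
```

View pics/w2.png

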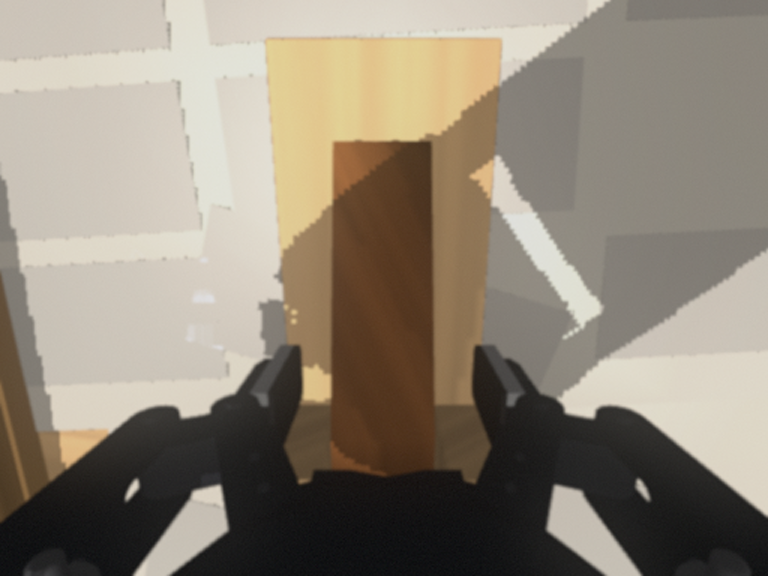

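{"op": "move_arm", "data": {"rows": [[[0, 0, -0.25], [0, 0, 0]], [[0, 0, -0.2], [0, 0, 0]], [[0, 0, 0], [0, 0, 0]]]}}

```text
time: 8.25
ee_pos: [0.5077, -0.4, 0.0329]
tcp_rot: [-0.073, 0.997, 0.0, -0.0]
ft_force: [0.3, 0.5, 0.4]
grip_width: 0.755
```

{"op": "move_arm", "data": {"rows": [[[0, 0, 0], [0, 0, 0]], [[0, 0, 0], [0, 0, 0]], [[0, 0, 0], [0, 0, 0]], [[0, 0, 0], [0, 0, 0]], [[0, 0, 0], [0, 0, 0]]], "grip": 0, "force": 70}}

```text
time: 8.88
ee_pos: [0.508, -0.4004, 0.0338]
tcp_rot: [-0.073, 0.997, -0.0, 0.0]
ft_force: [-0.4, 0.2, 5.0]
grip_width: 0.407
```

{"op": "move_arm", "data": {"rows": [[[0, 0, 0.2], [0, 0, 0]], [[0, 0, 0.4], [0, 0, 0]], [[0, 0, 0.8], [0, 0, 0]], [[0, 0, 0.8], [0, 0, 0]], [[0, 0, 0.8], [0, 0, 0]], [[0, 0, 0.8], [0, 0, 0]], [[0, 0, 0.8], [0, 0, 0]], [[0, 0, 0.8], [0, 0, 0]], [[0, 0, 0.4], [0, 0, 0]], [[0, 0, 0], [0, 0, 0]]]}}

```text
time: 10.12
ee_pos: [0.5079, -0.4002, 0.1498]
tcp_rot: [-0.073, 0.997, -0.0, 0.0]
ft_force: [0.1, 0.2, -2.0]
grip_width: 0.406
```

Run:
```python
from h import *
d=eyes.get_image('wrist'); crop(d,'w3.png',0,0,512,384,1)
s=eyes.get_image('scene'); crop(s,'s5.png',0,130,300,340,2.6)
print(monitor.read_state()['ee_pos'],monitor.read_state()['ft_force'])
```

```text
[ 0.50759506 -0.39992978  0.1487549 ] [-0.27160172  0.45392631 -2.90881387]
```

View pics/w3.png

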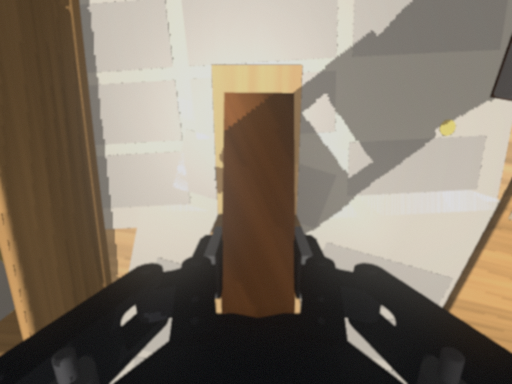

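View pics/s5.png

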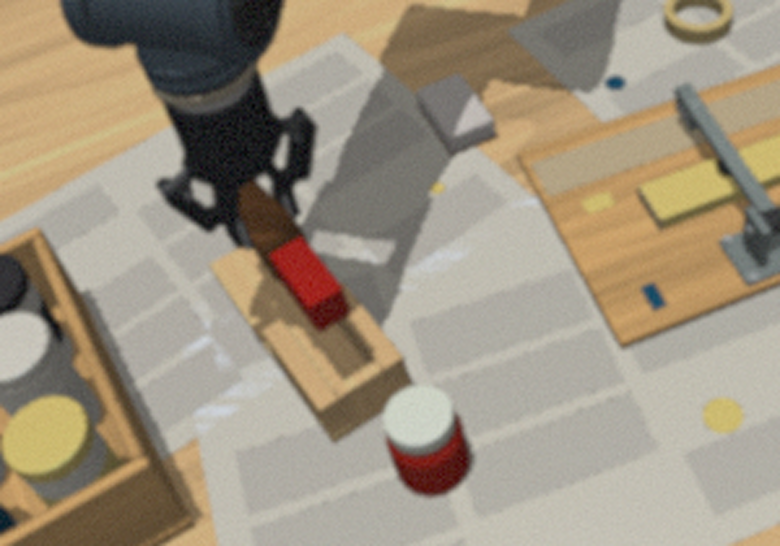

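{"op": "move_arm", "data": {"rows": [[[-0.066, 0.93, 0], [0, 0, 0]], [[-0.066, 0.93, 0], [0, 0, 0]], [[-0.066, 0.93, 0], [0, 0, 0]], [[-0.066, 0.93, 0], [0, 0, 0]], [[-0.066, 0.93, 0], [0, 0, 0]], [[-0.066, 0.93, 0], [0, 0, 0]], [[-0.066, 0.93, 0], [0, 0, -0.75]], [[-0.066, 0.93, 0], [0, 0, -0.75]], [[-0.066, 0.93, 0], [0, 0, -0.75]], [[-0.066, 0.93, 0], [0, 0, -0.75]]]}}

```text
time: 11.48
ee_pos: [0.4944, -0.2129, 0.1493]
tcp_rot: [0.189, 0.982, 0.0, 0.0]
ft_force: [-0.1, -0.4, -1.6]
grip_width: 0.407
```

{"op": "move_arm", "data": {"rows": [[[-0.066, 0.93, 0], [0, 0, -0.75]], [[-0.066, 0.93, 0], [0, 0, -0.75]], [[-0.066, 0.93, 0], [0, 0, -0.75]], [[-0.066, 0.93, 0], [0, 0, -0.75]], [[-0.066, 0.93, 0], [0, 0, -0.75]], [[-0.066, 0.93, 0], [0, 0, -0.75]], [[-0.066, 0.93, 0], [0, 0, -0.75]], [[-0.066, 0.93, 0], [0, 0, -0.75]], [[0, 0, -0.5], [0, 0, -0.75]], [[0, 0, -0.7], [0, 0, -0.75]], [[0, 0, -0.5], [0, 0, 0]], [[0, 0, 0], [0, 0, 0]]]}}

```text
time: 12.98
ee_pos: [0.4837, -0.065, 0.1148]
tcp_rot: [0.746, 0.666, -0.0, -0.0]
ft_force: [0.4, 0.4, -2.2]
grip_width: 0.407
```

Run:
```python
from h import *
d=eyes.get_image('wrist'); crop(d,'w6.png',0,0,512,384,1)
s=eyes.get_image('scene'); crop(s,'s6.png',150,100,370,270,3.5)
t=eyes.get_image('top'); crop(t,'t6.png',170,110,360,270,4)
print(monitor.read_state()['ee_pos'],monitor.read_state()['ft_force'])
```

```text
[ 0.48430033 -0.06531144  0.11572659] [-1.01333562 -0.15555714 -1.06390437]
```

View pics/w6.png

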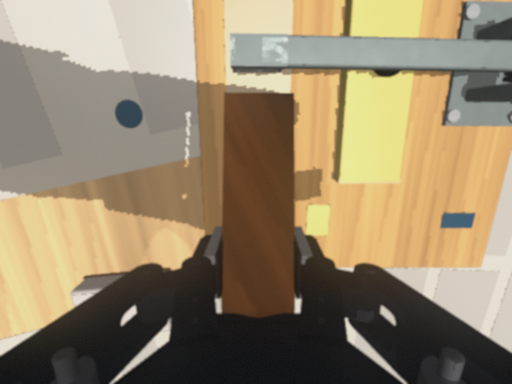

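View pics/s6.png

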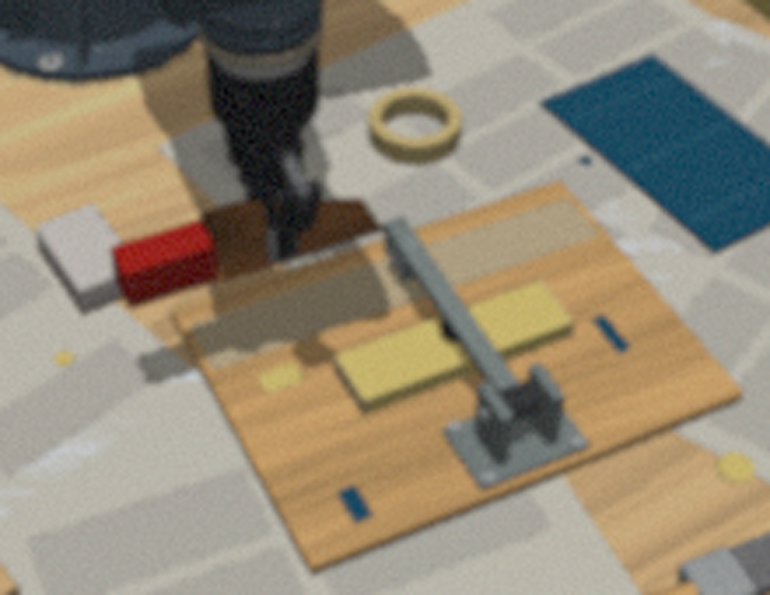

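View pics/t6.png

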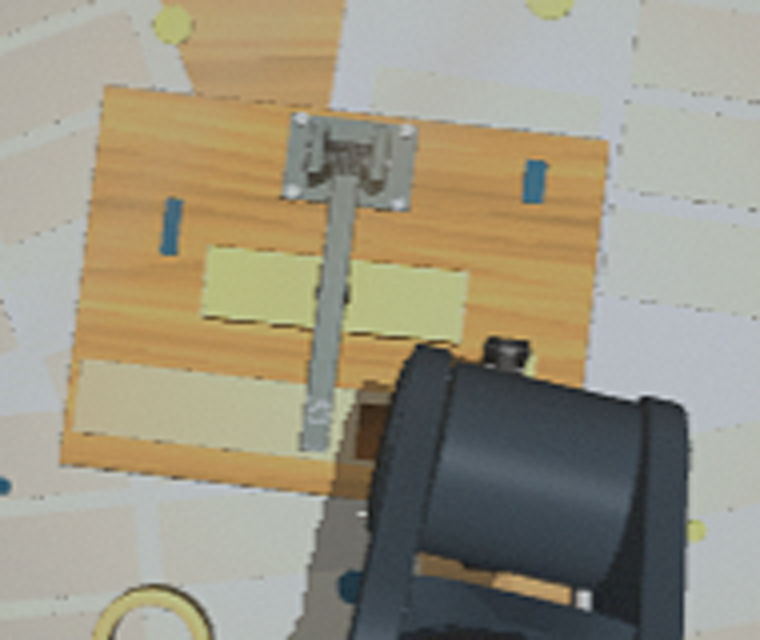

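Run:
```python
from h import *
import pickle
np.set_printoptions(precision=4,suppress=True)
d=eyes.get_image('wrist'); t=pickle.load(open('top0.pkl','rb'))
ee=monitor.read_state()['ee_pos']
jx=np.array([np.cos(np.radians(-6.6)),np.sin(np.radians(-6.6))]); jy=np.array([-jx[1],jx[0]])
L=np.array([.4966,.0448])
def rel(p): q=p[:2]-L; return np.array([q@jx,q@jy])*1000
print('tcp',rel(ee))
for n,u,v,z in [('stripeL',226,60-35,.012),('stripeR',293,20,.012),('stripeR2',294,85,.012),('stripeL',226,85,.012),('nose tl',230,33,.055),('nose bl',231,71,.055),('bar top',400,36,.06),('bar bot',400,73,.06),('tipL',224,93,.096),('tipR',294,93,.096),('slat corner',341,183,.030),('slat corner r',401,183,.03)]:
    print(n,rel(at(d,u,v,z)))
for u,v in [(314,255),(332,255),(332,289),(314,289)]: print('block',at(t,u,v,.02))
```

```text
tcp [   0.4405 -110.8178]
stripeL [-25.4025  26.4449]
stripeR [25.7281 29.8805]
stripeR2 [ 28.1541 -16.524 ]
stripeL [-26.6835 -16.5778]
nose tl [-18.4086   9.0636]
nose bl [-18.3309 -12.9495]
bar top [86.0621  6.4626]
bar bot [ 88.9723 -14.5363]
tipL [-18.334  -29.9102]
tipR [ 17.7017 -29.8756]
slat corner [ 67.1759 -93.3768]
slat corner r [116.5972 -93.2933]
block [ 0.3873 -0.1344  0.02  ]
block [ 0.3874 -0.1838  0.02  ]
block [ 0.2942 -0.1835  0.02  ]
block [ 0.294  -0.1341  0.02  ]
```

{"op": "move_arm", "data": {"rows": [[[0, 0, -0.6], [0, 0, 0]], [[0, 0, -0.6], [0, 0, 0]], [[0, 0, -0.6], [0, 0, 0]], [[0, 0, -0.6], [0, 0, 0]], [[0, 0, -0.6], [0, 0, 0]], [[0, 0, -0.4], [0, 0, 0]], [[0, 0, -0.3], [0, 0, 0]], [[0, 0, -0.1], [0, 0, 0]], [[0, 0, 0], [0, 0, 0]]]}}

```text
time: 14.3
ee_pos: [0.4841, -0.0653, 0.0394]
tcp_rot: [0.746, 0.665, 0.0, 0.0]
ft_force: [-0.2, 0.4, -1.5]
grip_width: 0.409
```

{"op": "move_arm", "data": {"rows": [[[0, 0, -0.1], [0, 0, 0]], [[0, 0, -0.08], [0, 0, 0]], [[0, 0, 0], [0, 0, 0]]]}}

```text
time: 14.68
ee_pos: [0.4841, -0.0653, 0.0358]
tcp_rot: [0.746, 0.665, 0.0, 0.0]
ft_force: [0.1, 0.1, -1.7]
grip_width: 0.407
```

{"op": "move_arm", "data": {"rows": [[[0, 0, -0.06], [0, 0, 0]], [[0, 0, 0], [0, 0, 0]]]}}

```text
time: 14.92
ee_pos: [0.4842, -0.0653, 0.0357]
tcp_rot: [0.746, 0.665, 0.0, 0.0]
ft_force: [-6.1, 1.7, 19.9]
grip_width: 0.406
```

{"op": "move_arm", "data": {"rows": [[[0, 0, 0.04], [0, 0, 0]]]}}

```text
time: 15.05
ee_pos: [0.4841, -0.0653, 0.0358]
tcp_rot: [0.746, 0.665, 0.0, 0.0]
ft_force: [-1.2, -0.7, -1.6]
grip_width: 0.408
```

{"op": "move_arm", "data": {"rows": [[[0, 0, 0], [0, 0, 0]], [[0, 0, 0], [0, 0, 0]], [[0, 0, 0], [0, 0, 0]]], "grip": 0.75}}

```text
time: 15.42
ee_pos: [0.484, -0.0653, 0.0352]
tcp_rot: [0.746, 0.665, -0.0, -0.0]
ft_force: [-0.2, -0.1, 0.7]
grip_width: 0.754
```

Run:
```python
from h import *
d=eyes.get_image('wrist'); crop(d,'w7.png',0,0,512,384,1.5)
s=eyes.get_image('scene'); crop(s,'s7.png',150,100,370,270,3.5)
print(monitor.read_state())
```

```text
{'time': 15.525, 'joint_positions': array([-2.29439838e-01,  5.84068758e-01,  1.94730076e+00,  2.59028288e-05,
        6.10329574e-01, -1.14711207e-01]), 'dq': array([-0.00134137, -0.00212521, -0.00018841,  0.00019715,  0.00036056,
        0.00116108]), 'tau': array([-2.06169258e-03, -5.10721636e+01, -1.66699487e+01, -2.27373557e-04,
       -8.98584167e-04,  1.23188840e-06]), 'ee_pos': array([ 0.4840437 , -0.06529449,  0.03520923]), 'tcp_rot': array([ 7.46491189e-01,  6.65395297e-01, -2.45637361e-05, -4.77931147e-05]), 'ft_force': array([ 0.85045525,  0.04592988, -0.55071464]), 'wrist_torque': array([ 0.01281712, -0.01071945, -0.06257441]), 'grip_width': 0.7468314486025096}
```

View pics/w7.png

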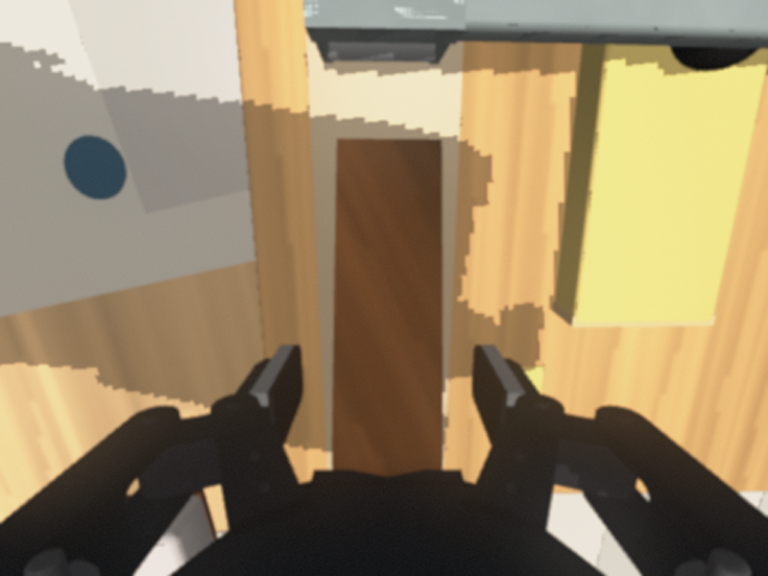

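View pics/s7.png

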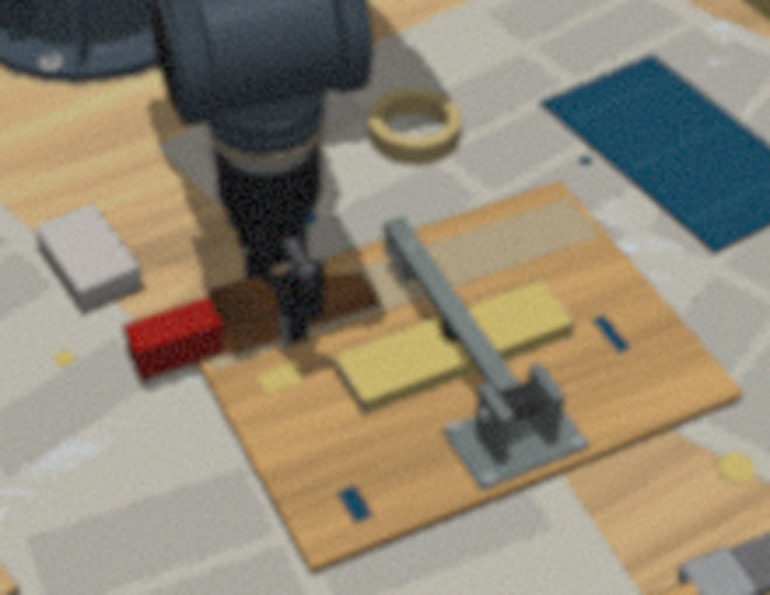

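{"op": "move_arm", "data": {"rows": [[[-0.09, -0.787, 0.02], [0, 0, 0]], [[-0.09, -0.787, 0], [0, 0, 0]], [[-0.09, -0.787, 0], [0, 0, 0]], [[-0.09, -0.787, 0], [0, 0, 0]], [[-0.09, -0.787, 0], [0, 0, 0]], [[-0.09, -0.787, 0], [0, 0, 0]], [[0, 0, 0], [0, 0, 0]]]}}

```text
time: 16.4
ee_pos: [0.4732, -0.1608, 0.0357]
tcp_rot: [0.747, 0.665, 0.0, 0.0]
ft_force: [0.7, 0.3, -1.2]
grip_width: 0.751
```

Run:
```python
from h import *
d=eyes.get_image('wrist'); crop(d,'w8.png',0,0,512,384,1.5)
s=eyes.get_image('scene'); crop(s,'s8.png',150,100,370,270,3.5)
print(monitor.read_state()['ee_pos'])
```

```text
[ 0.4731578  -0.15968263  0.03564387]
```

View pics/w8.png

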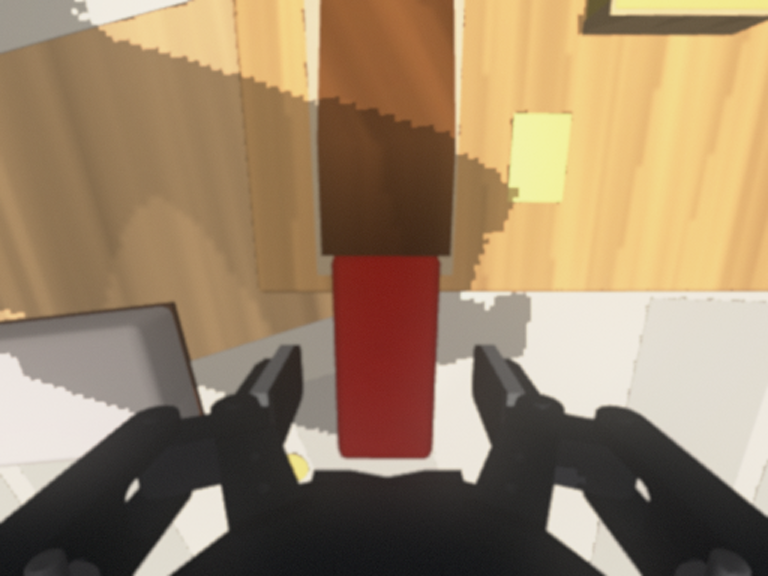

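View pics/s8.png

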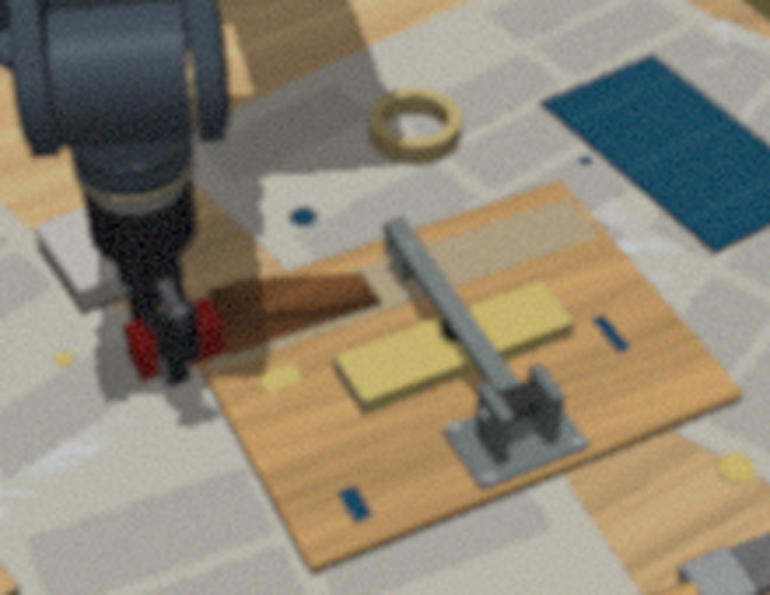

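Run:
```python
from h import *
np.set_printoptions(precision=4,suppress=True)
d=eyes.get_image('wrist'); ee=monitor.read_state()['ee_pos']
jx=np.array([np.cos(np.radians(-6.6)),np.sin(np.radians(-6.6))]); jy=np.array([-jx[1],jx[0]])
L=np.array([.4966,.0448])
def rel(p): q=p[:2]-L; return np.array([q@jx,q@jy])*1000
print('tcp',rel(ee))
for n,u,v,z in [('front',386,255,.052),('end',386,458,.05),('baseedge',330,291,.012)]:
    print(n,rel(at(d,(u+.5)/1.5-.5,(v+.5)/1.5-.5,z)))
```

```text
tcp [   0.2246 -205.5813]
front [  -1.237  -158.2075]
end [  -1.3415 -226.5375]
baseedge [ -23.2639 -180.0063]
```

{"op": "move_arm", "data": {"rows": [[[0, 0, 0], [0, 0, 0]], [[0, 0, 0], [0, 0, 0]], [[0, 0, 0], [0, 0, 0]], [[0, 0, 0], [0, 0, 0]]], "grip": 0, "force": 70}}

```text
time: 17.05
ee_pos: [0.4733, -0.1595, 0.0358]
tcp_rot: [0.746, 0.665, 0.0, -0.0]
ft_force: [0.2, 3.9, 5.0]
grip_width: 0.367
```

{"op": "move_arm", "data": {"rows": [[[0.035, 0.298, 0], [0, 0, 0]], [[0.035, 0.298, 0], [0, 0, 0]], [[0.035, 0.298, 0], [0, 0, 0]], [[0.035, 0.298, 0], [0, 0, 0]], [[0.035, 0.298, 0], [0, 0, 0]], [[0.035, 0.298, 0], [0, 0, 0]], [[0.035, 0.298, 0], [0, 0, 0]], [[0.035, 0.298, 0], [0, 0, 0]]]}}

```text
time: 18.05
ee_pos: [0.4792, -0.112, 0.0359]
tcp_rot: [0.746, 0.666, 0.0, 0.0]
ft_force: [-1.0, -4.7, 5.5]
grip_width: 0.363
```

Run:
```python
from h import *
s=eyes.get_image('scene'); crop(s,'s9.png',150,100,370,270,3.5)
print(monitor.read_state()['ee_pos'],monitor.read_state()['ft_force'])
```

```text
[ 0.47926031 -0.1114641   0.03593361] [0.34741513 0.74314213 5.74396584]
```

View pics/s9.png

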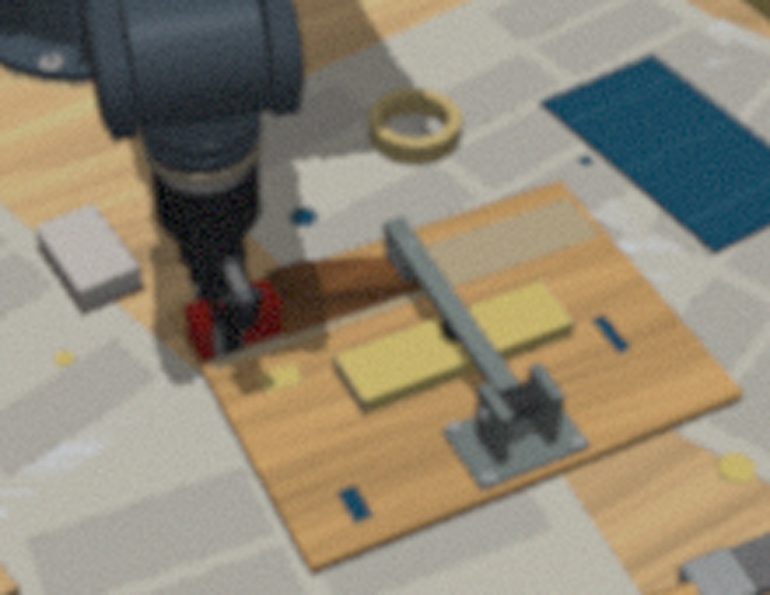

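{"op": "move_arm", "data": {"rows": [[[0.035, 0.298, 0], [0, 0, 0]], [[0.035, 0.298, 0], [0, 0, 0]], [[0.035, 0.298, 0], [0, 0, 0]], [[0.035, 0.298, 0], [0, 0, 0]], [[0.035, 0.298, 0], [0, 0, 0]], [[0.035, 0.298, 0], [0, 0, 0]], [[0.035, 0.298, 0], [0, 0, 0]], [[0.035, 0.298, 0], [0, 0, 0]]]}}

```text
time: 19.1
ee_pos: [0.4848, -0.0654, 0.0359]
tcp_rot: [0.746, 0.666, -0.0, 0.001]
ft_force: [-1.8, -18.3, 5.2]
grip_width: 0.362
```

{"op": "move_arm", "data": {"rows": [[[0.035, 0.298, 0], [0, 0, 0]], [[0.035, 0.298, 0], [0, 0, 0]], [[0.035, 0.298, 0], [0, 0, 0]], [[0.035, 0.298, 0], [0, 0, 0]], [[0.035, 0.298, 0], [0, 0, 0]], [[0.035, 0.298, 0], [0, 0, 0]], [[0.035, 0.298, 0], [0, 0, 0]], [[0, 0, 0], [0, 0, 0]]]}}

```text
time: 20.1
ee_pos: [0.4896, -0.0226, 0.0359]
tcp_rot: [0.746, 0.666, 0.0, 0.0]
ft_force: [-0.4, -4.6, 6.2]
grip_width: 0.361
```

Run:
```python
from h import *
s=eyes.get_image('scene'); crop(s,'s10.png',190,110,350,230,5)
d=eyes.get_image('wrist'); crop(d,'w10.png',0,0,512,384,1.5)
print(monitor.read_state()['ee_pos'],monitor.read_state()['ft_force'])
```

```text
[ 0.4896218  -0.02261232  0.03593088] [ 0.68762148 -5.11130624  6.20996356]
```

View pics/s10.png

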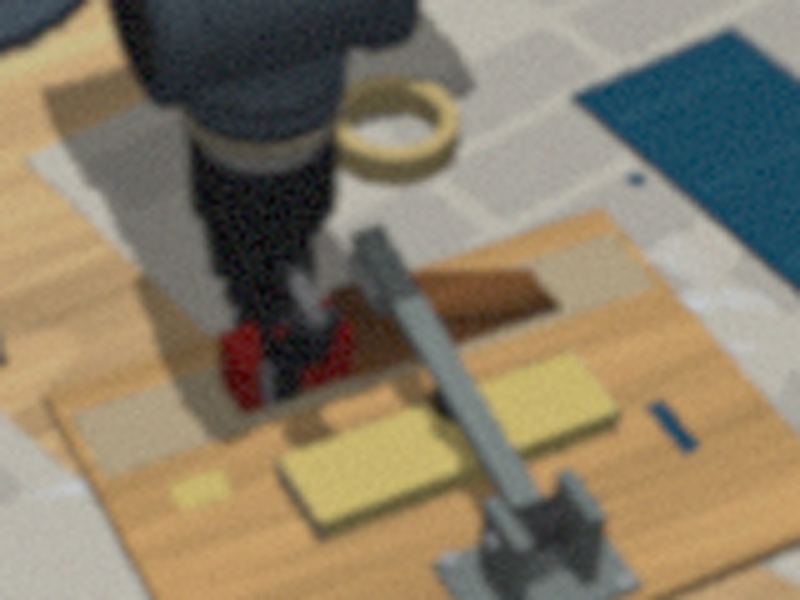

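View pics/w10.png

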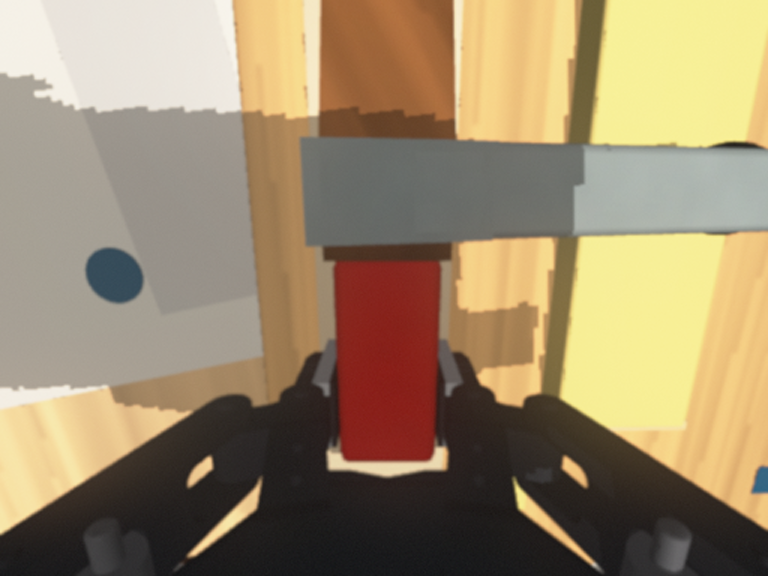

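```bash
cat >> h.py <<'E'
np.set_printoptions(precision=4,suppress=True)
jx=np.array([np.cos(np.radians(-6.6)),np.sin(np.radians(-6.6))]); jy=np.array([-jx[1],jx[0]])
L=np.array([.4966,.0448])
def rel(p): q=p[:2]-L; return np.array([q@jx,q@jy])*1000
E
python3 - <<'E'
from h import *
d=eyes.get_image('wrist'); ee=monitor.read_state()['ee_pos']
f=lambda u,v,z: rel(at(d,(u+.5)/1.5-.5,(v+.5)/1.5-.5,z))
print('tcp',rel(ee),'front',f(386,260,.052),'arm',f(303,138,.09),f(307,244,.09),f(303,138,.08),f(307,244,.08),'far',f(740,145,.07),f(740,235,.07))
E
```

```text
tcp [  0.8558 -67.7799] front [ -0.6543 -21.6122] arm [-14.5156   7.0657] [-14.8024 -10.9537] [-16.5069   7.9686] [-16.8338 -12.571 ] far [76.9239  7.7456] [ 81.5933 -11.9717]
```

{"op": "move_arm", "data": {"rows": [[[0, 0, 0], [0, 0, 0]], [[0, 0, 0], [0, 0, 0]], [[0, 0, 0], [0, 0, 0]]], "grip": 0.75}}

```text
time: 20.62
ee_pos: [0.4892, -0.0225, 0.0355]
tcp_rot: [0.746, 0.665, -0.0, -0.0]
ft_force: [-0.3, -0.0, -0.6]
grip_width: 0.745
```

{"op": "move_arm", "data": {"rows": [[[0, 0, 0.3], [0, 0, 0]], [[0, 0, 0.96], [0, 0, 0]], [[0, 0, 0.96], [0, 0, 0]], [[0, 0, 0.96], [0, 0, 0]], [[0, 0, 0.96], [0, 0, 0]], [[0, 0, 0.96], [0, 0, 0]], [[0, 0, 0.96], [0, 0, 0]]], "grip": 1}}

```text
time: 21.5
ee_pos: [0.4893, -0.0226, 0.1579]
tcp_rot: [0.746, 0.665, 0.0, 0.0]
ft_force: [-0.4, -0.3, -0.3]
grip_width: 0.997
```

{"op": "move_arm", "data": {"rows": [[[0.75, 0.9, 0.2], [0, 0, 0]], [[0.75, 0.9, 0], [0, 0, 0]], [[0.75, 0.9, 0], [0, 0, 0]], [[0.75, 0.9, 0], [0, 0, 0]], [[0.75, 0.9, 0], [0, 0, 0]], [[0.75, 0.9, 0], [0, 0, 0]], [[0.75, 0.87, 0], [0, 0, 0]], [[0, 0, 0], [0, 0, 0]]]}}

```text
time: 22.5
ee_pos: [0.5947, 0.1035, 0.161]
tcp_rot: [0.746, 0.666, 0.0, 0.0]
ft_force: [-1.0, -0.5, 0.1]
grip_width: 1.002
```

Run:
```python
from h import *
s=eyes.get_image('scene'); crop(s,'s11.png',190,110,350,230,5)
d=eyes.get_image('wrist'); crop(d,'w11.png',0,0,512,384,1.5)
t=eyes.get_image('top'); crop(t,'t11.png',170,110,360,270,4)
ee=monitor.read_state()['ee_pos']; print(ee,rel(ee),monitor.read_state()['ft_force'])
```

```text
[0.5938 0.1022 0.1609] [89.9681 68.2238] [-1.0452  1.2222 -0.0715]
```

View pics/s11.png

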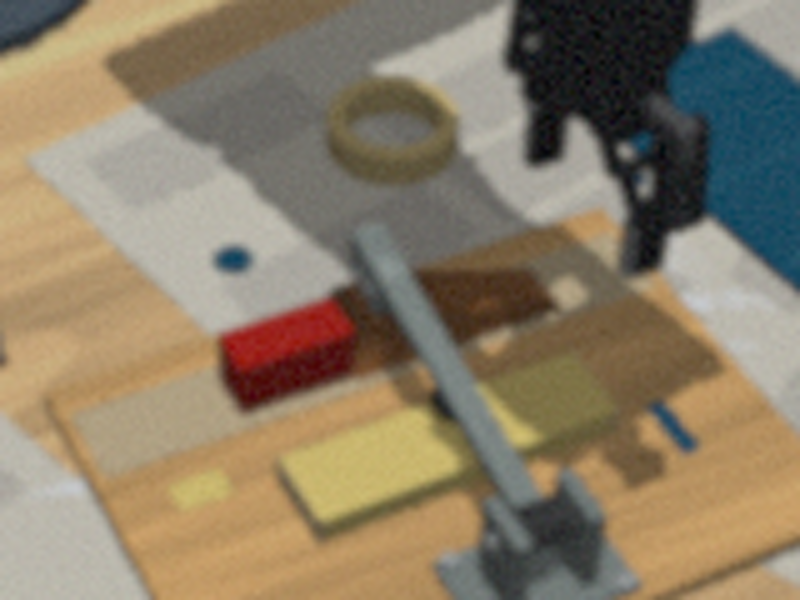

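View pics/w11.png

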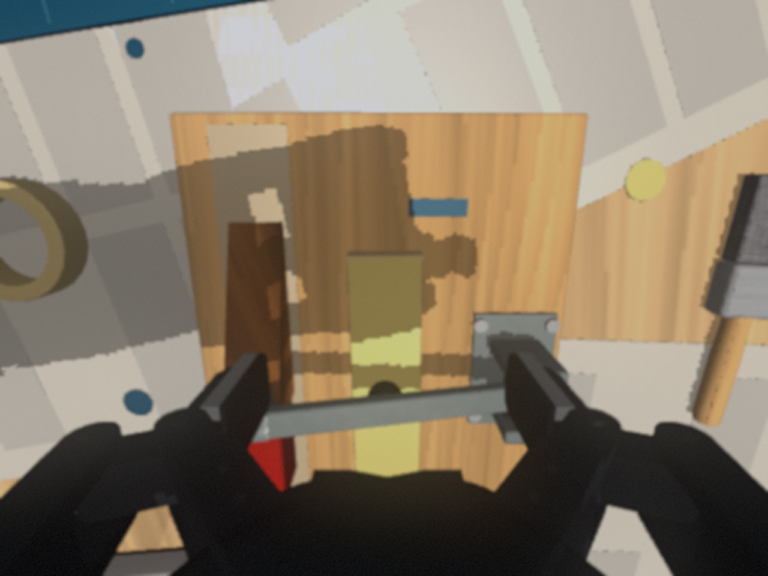

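View pics/t11.png

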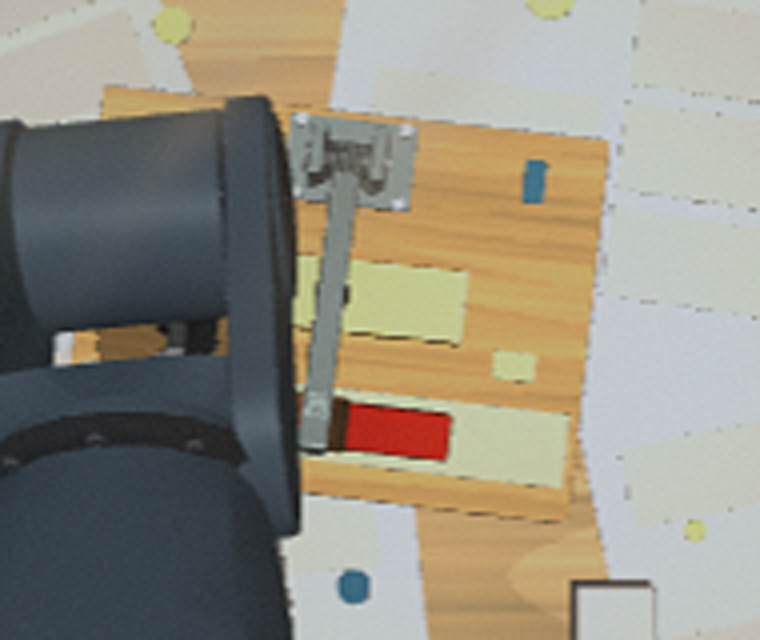

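Run:
```python
from h import *
d=eyes.get_image('wrist'); ee=monitor.read_state()['ee_pos']
f=lambda u,v,z: rel(at(d,(u+.5)/1.5-.5,(v+.5)/1.5-.5,z))
print('tcp',rel(ee),'slat',f(347,253,.03),f(422,253,.03),f(354,400,.03),f(422,400,.03),'postplate',f(472,312,.012),f(557,312,.012),'finger px', )
```

```text
tcp [90.004  68.1424] slat [62.3651 89.229 ] [111.2758  89.2217] [ 64.4141 -18.9237] [113.8249 -18.888 ] postplate [150.2337  42.4386] [212.2619  42.418 ] finger px
```

{"op": "move_arm", "data": {"rows": [[[-0.12, 0.01, -0.8], [0, 0, 0]], [[0, 0, -0.9], [0, 0, 0]], [[0, 0, -0.9], [0, 0, 0]], [[0, 0, -0.9], [0, 0, 0]], [[0, 0, -0.9], [0, 0, 0]], [[0, 0, -0.9], [0, 0, 0]], [[0, 0, -0.7], [0, 0, 0]], [[0, 0, -0.4], [0, 0, 0]], [[0, 0, 0], [0, 0, 0]]]}}

```text
time: 23.82
ee_pos: [0.5918, 0.1029, 0.0325]
tcp_rot: [0.746, 0.665, -0.0, -0.0]
ft_force: [0.2, 0.2, 0.3]
grip_width: 1.004
```

Run:
```python
from h import *
d=eyes.get_image('wrist'); crop(d,'w12.png',0,0,512,384,1.5)
ee=monitor.read_state()['ee_pos']; print(ee,rel(ee),monitor.read_state()['ft_force'])
```

```text
[0.5921 0.1029 0.033 ] [88.2157 68.7438] [-0.2542 -0.9061 -0.1571]
```

View pics/w12.png

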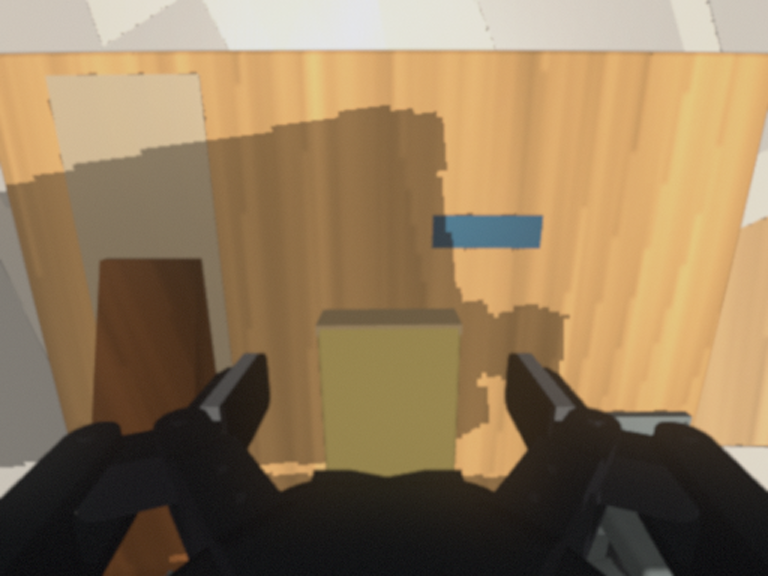

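{"op": "move_arm", "data": {"rows": [[[0, 0, -0.15], [0, 0, 0]], [[0, 0, 0], [0, 0, 0]]]}}

```text
time: 24.12
ee_pos: [0.592, 0.103, 0.03]
tcp_rot: [0.746, 0.665, 0.0, 0.0]
ft_force: [-0.5, -0.3, 1.1]
grip_width: 0.999
```

{"op": "move_arm", "data": {"rows": [[[0, 0, 0], [0, 0, 0]], [[0, 0, 0], [0, 0, 0]], [[0, 0, 0], [0, 0, 0]], [[0, 0, 0], [0, 0, 0]], [[0, 0, 0], [0, 0, 0]]], "grip": 0, "force": 80}}

```text
time: 24.75
ee_pos: [0.5924, 0.103, 0.0305]
tcp_rot: [0.746, 0.665, 0.0, 0.0]
ft_force: [-1.2, 0.2, 6.1]
grip_width: 0.564
```

{"op": "move_arm", "data": {"rows": [[[0, 0, 0.2], [0, 0, 0]], [[0.03, 0.3, 0], [0, 0, 0]], [[0.069, 0.596, 0], [0, 0, 0]]]}}

```text
time: 25.12
ee_pos: [0.5939, 0.1213, 0.0338]
tcp_rot: [0.747, 0.665, -0.0, -0.0]
ft_force: [0.1, -0.2, -0.6]
grip_width: 0.566
```

Run:
```python
from h import *
s=eyes.get_image('scene'); crop(s,'s13.png',190,110,350,230,5)
ee=monitor.read_state()['ee_pos']; print(ee,rel(ee),monitor.read_state()['ft_force'],monitor.read_state()['wrist_torque'])
```

```text
[0.594  0.1228 0.0338] [87.8366 88.6995] [-0.7025  1.9131 -0.5914] [0.1626 0.0218 0.0447]
```

View pics/s13.png

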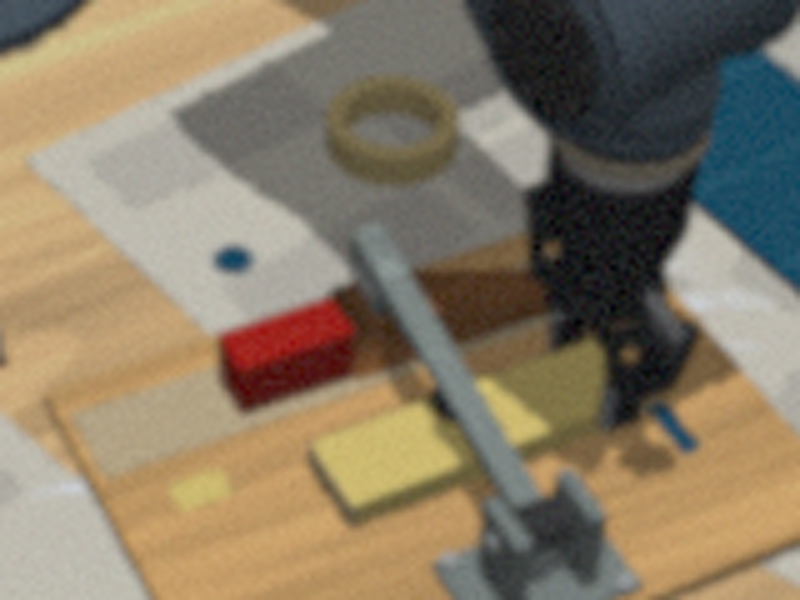

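{"op": "move_arm", "data": {"rows": [[[0.075, 0.646, 0], [0, 0, 0]], [[0.075, 0.646, 0], [0, 0, 0]], [[0.075, 0.646, 0], [0, 0, 0]], [[0.075, 0.646, 0], [0, 0, 0]], [[0.075, 0.646, 0], [0, 0, 0]], [[0.075, 0.646, 0], [0, 0, 0]], [[0.075, 0.646, 0], [0, 0, 0]], [[0.075, 0.646, 0], [0, 0, 0]], [[0, 0, 0.5], [0, 0, 0]], [[0, 0, 0.5], [0, 0, 0]]]}}

```text
time: 26.42
ee_pos: [0.606, 0.224, 0.0547]
tcp_rot: [0.746, 0.665, 0.0, 0.0]
ft_force: [0.1, -0.1, -1.2]
grip_width: 0.565
```

Run:
```python
from h import *
s=eyes.get_image('scene'); crop(s,'s14.png',190,90,450,270,3)
d=eyes.get_image('wrist'); crop(d,'w14.png',0,0,512,384,1)
ee=monitor.read_state()['ee_pos']; print(ee,rel(ee),monitor.read_state()['ft_force'],monitor.read_state()['wrist_torque'])
```

```text
[0.6067 0.224  0.0556] [ 88.8184 190.7119] [ 0.3813  0.3829 -0.7319] [ 0.0885 -0.0183  0.0513]
```

View pics/s14.png

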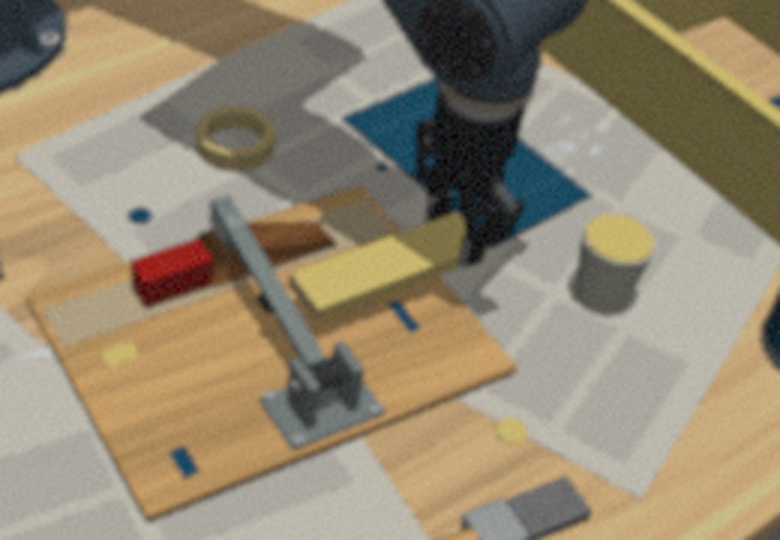

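View pics/w14.png

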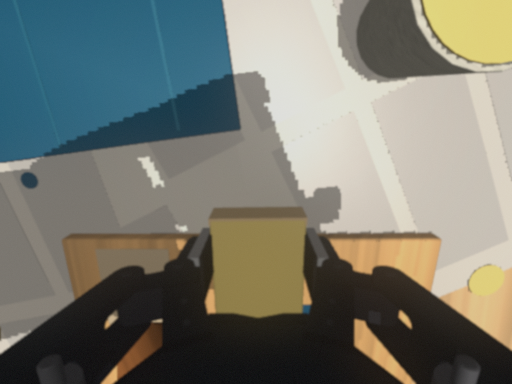

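{"op": "move_arm", "data": {"rows": [[[-0.3, 0.6, 0.3], [0, 0, 0]], [[-0.6, 0.95, 0.3], [0, 0, 0]], [[-0.6, 0.95, 0.3], [0, 0, 0]], [[-0.6, 0.95, 0], [0, 0, 0]], [[-0.6, 0.95, 0], [0, 0, 0]], [[-0.6, 0.95, 0], [0, 0, 0]], [[-0.6, 0.95, 0], [0, 0, 0]], [[-0.6, 0.95, 0], [0, 0, 0]], [[-0.6, 0.95, 0], [0, 0, 0]], [[-0.6, 0.95, 0], [0, 0, 0]], [[-0.1, 0.35, -0.3], [0, 0, 0]], [[0, 0, -0.3], [0, 0, 0]]]}}

```text
time: 28.02
ee_pos: [0.4898, 0.4145, 0.0593]
tcp_rot: [0.746, 0.666, -0.0, 0.0]
ft_force: [-0.6, -0.8, -1.1]
grip_width: 0.562
```

Run:
```python
from h import *
s=eyes.get_image('scene'); crop(s,'s15.png',250,60,450,210,4)
t=eyes.get_image('top'); crop(t,'t15.png',60,90,240,290,3)
ee=monitor.read_state()['ee_pos']; print(ee,rel(ee),monitor.read_state()['ft_force'],monitor.read_state()['wrist_torque'])
```

```text
[0.4898 0.4135 0.0588] [-49.0862 365.4334] [-0.5223  0.3061 -1.0849] [ 0.0886 -0.0399  0.028 ]
```

View pics/s15.png

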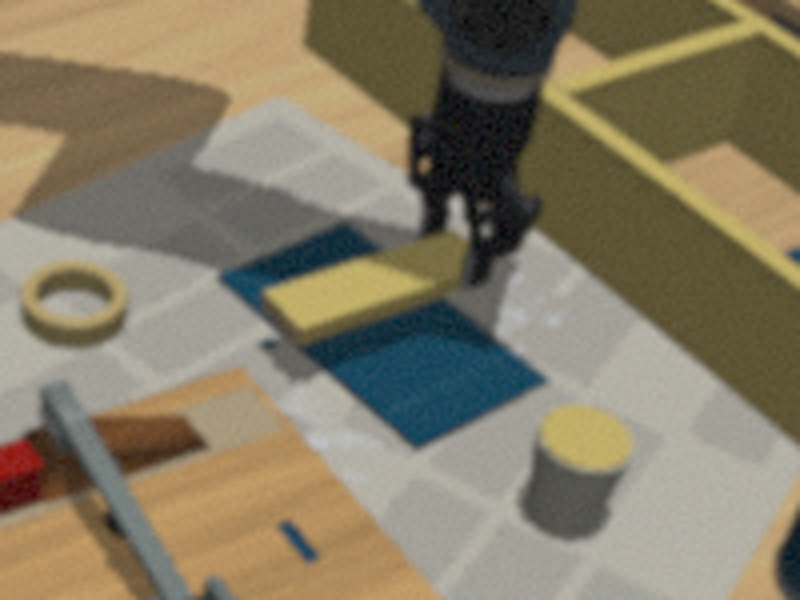

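View pics/t15.png

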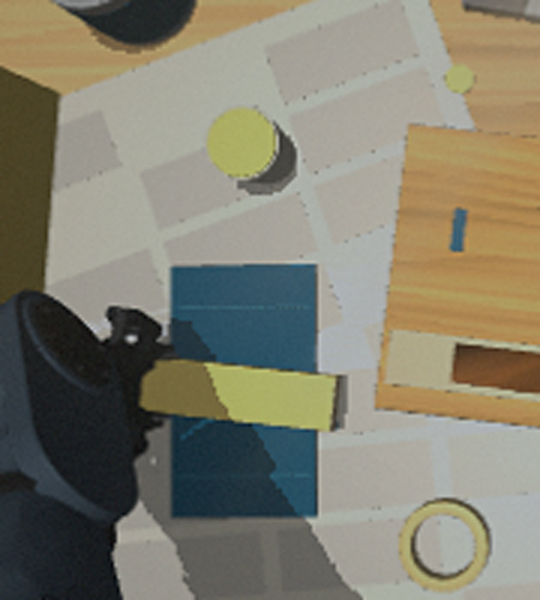

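{"op": "move_arm", "data": {"rows": [[[0, 0, -0.4], [0, 0, 0]], [[0, 0, -0.4], [0, 0, 0]], [[0, 0, -0.4], [0, 0, 0]], [[0, 0, -0.3], [0, 0, 0]], [[0, 0, -0.15], [0, 0, 0]], [[0, 0, 0], [0, 0, 0]]]}}

```text
time: 28.88
ee_pos: [0.4899, 0.4142, 0.0267]
tcp_rot: [0.746, 0.665, -0.0, -0.0]
ft_force: [-0.1, -0.4, -0.5]
grip_width: 0.56
```

{"op": "move_arm", "data": {"rows": [[[0, 0, -0.08], [0, 0, 0]], [[0, 0, -0.06], [0, 0, 0]], [[0, 0, 0], [0, 0, 0]]]}}

```text
time: 29.25
ee_pos: [0.4899, 0.4142, 0.0241]
tcp_rot: [0.746, 0.665, -0.0, -0.0]
ft_force: [0.3, 0.2, -0.8]
grip_width: 0.563
```

{"op": "move_arm", "data": {"rows": [[[0, 0, -0.04], [0, 0, 0]], [[0, 0, 0], [0, 0, 0]]]}}

```text
time: 29.5
ee_pos: [0.49, 0.4143, 0.0236]
tcp_rot: [0.746, 0.665, 0.0, 0.0]
ft_force: [-1.3, 0.2, 2.7]
grip_width: 0.559
```

{"op": "move_arm", "data": {"rows": [[[0, 0, 0], [0, 0, 0]], [[0, 0, 0], [0, 0, 0]], [[0, 0, 0], [0, 0, 0]], [[0, 0, 0], [0, 0, 0]]], "grip": 0.85}}

```text
time: 30.0
ee_pos: [0.4899, 0.4142, 0.0233]
tcp_rot: [0.746, 0.665, -0.0, -0.0]
ft_force: [-0.8, 0.1, 1.0]
grip_width: 0.85
```

{"op": "move_arm", "data": {"rows": [[[0, 0, 0.3], [0, 0, 0]], [[0, 0, 0.8], [0, 0, 0]], [[0, 0, 0.9], [0, 0, 0]], [[0, 0, 0.9], [0, 0, 0]], [[0, 0, 0.9], [0, 0, 0]], [[0, 0, 0.9], [0, 0, 0]], [[0, 0, 0.9], [0, 0, 0]], [[0, 0, 0.9], [0, 0, 0]]]}}

```text
time: 31.0
ee_pos: [0.4899, 0.4142, 0.1545]
tcp_rot: [0.746, 0.665, 0.0, -0.0]
ft_force: [0.6, -0.5, 0.4]
grip_width: 0.856
```

Run:
```python
from h import *
s=eyes.get_image('scene'); crop(s,'s16.png',190,60,450,250,3)
d=eyes.get_image('wrist'); crop(d,'w16.png',0,0,512,384,1)
ee=monitor.read_state()['ee_pos']; print(ee,rel(ee))
```

```text
[0.4907 0.4148 0.1557] [-48.395  366.8618]
```

View pics/s16.png

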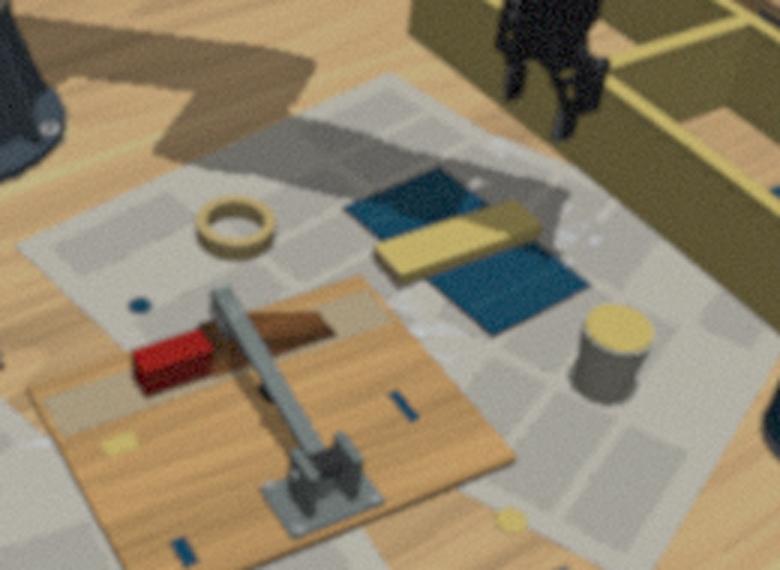

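View pics/w16.png

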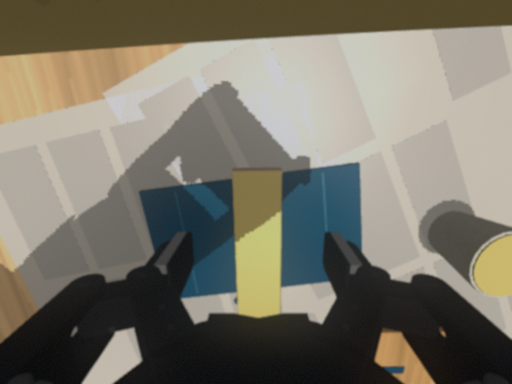

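{"op": "move_arm", "data": {"rows": [[[0, -0.95, 0.1], [0, 0, 0]], [[0, -0.95, 0], [0, 0, 0]], [[0, -0.95, 0], [0, 0, 0]], [[0, -0.95, 0], [0, 0, 0]], [[0, -0.95, 0], [0, 0, 0]], [[0, -0.95, 0], [0, 0, 0]], [[0, -0.95, 0], [0, 0, 0]], [[0, -0.95, 0], [0, 0, 0]], [[0, -0.95, 0], [0, 0, 0]], [[0, -0.95, 0], [0, 0, 0]], [[0, -0.95, 0], [0, 0, 0]], [[0, -0.95, 0], [0, 0, 0]]], "grip": 0.75}}

```text
time: 32.6
ee_pos: [0.4899, 0.185, 0.1553]
tcp_rot: [0.746, 0.665, 0.0, 0.0]
ft_force: [-0.0, -0.5, 0.5]
grip_width: 0.751
```

{"op": "move_arm", "data": {"rows": [[[0, -0.95, 0], [0, 0, 0]], [[0, -0.95, 0], [0, 0, 0]], [[0, -0.95, 0], [0, 0, 0]], [[0, -0.95, 0], [0, 0, 0]], [[0, -0.95, 0], [0, 0, 0]], [[0, -0.95, 0], [0, 0, 0]], [[0, -0.95, 0], [0, 0, 0]], [[0, -0.95, 0], [0, 0, 0]], [[0, -0.95, 0], [0, 0, 0]], [[0, -0.95, 0], [0, 0, 0]], [[-0.04, -0.94, 0], [0, 0, 0]], [[0, 0, 0], [0, 0, 0]]]}}

```text
time: 34.1
ee_pos: [0.489, -0.0238, 0.1553]
tcp_rot: [0.747, 0.665, 0.0, 0.0]
ft_force: [-1.3, 0.1, -0.1]
grip_width: 0.753
```

Run:
```python
from h import *
d=eyes.get_image('wrist'); crop(d,'w17.png',0,0,512,384,1.5)
t=eyes.get_image('top'); crop(t,'t17.png',60,90,360,290,2.6)
ee=monitor.read_state()['ee_pos']; print(ee,rel(ee))
```

```text
[ 0.489  -0.0227  0.1553] [  0.2422 -67.8774]
```

View pics/w17.png

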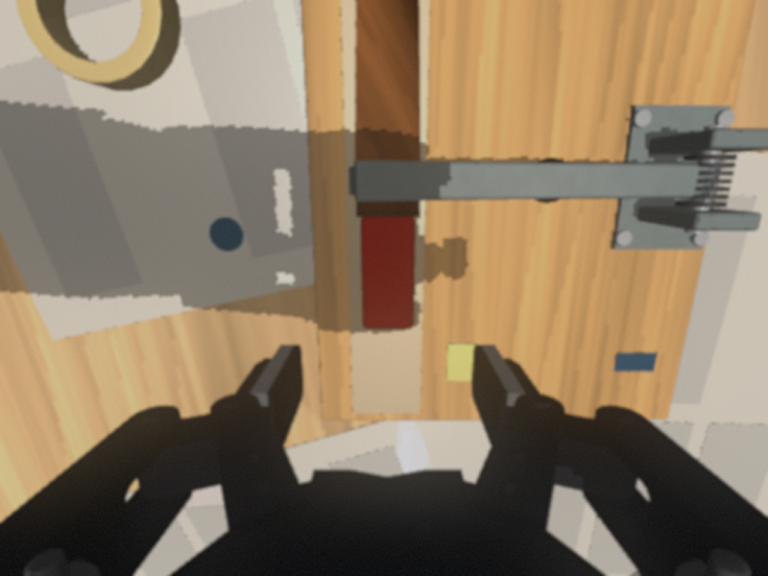

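View pics/t17.png

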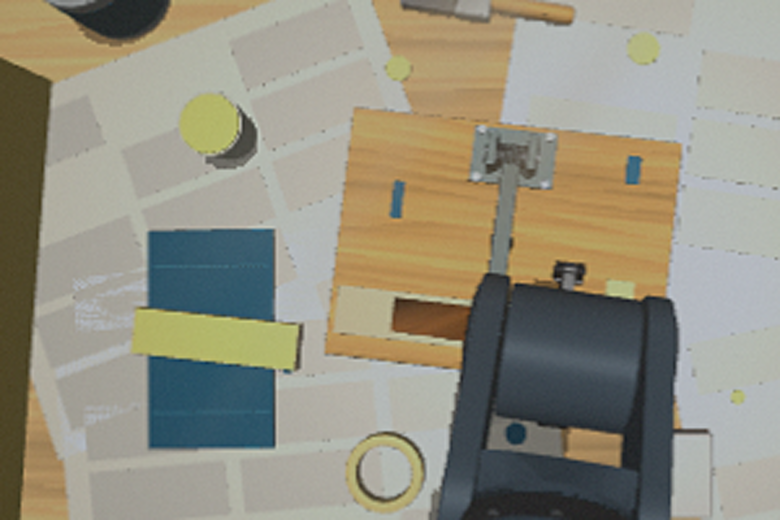

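{"op": "move_arm", "data": {"rows": [[[0, 0, -0.8], [0, 0, 0]], [[0, 0, -0.9], [0, 0, 0]], [[0, 0, -0.9], [0, 0, 0]], [[0, 0, -0.9], [0, 0, 0]], [[0, 0, -0.9], [0, 0, 0]], [[0, 0, -0.8], [0, 0, 0]], [[0, 0, -0.5], [0, 0, 0]], [[0, 0, -0.25], [0, 0, 0]], [[0, 0, 0], [0, 0, 0]]]}}

```text
time: 35.33
ee_pos: [0.4892, -0.0226, 0.0362]
tcp_rot: [0.746, 0.665, -0.0, -0.0]
ft_force: [0.1, -0.2, -0.4]
grip_width: 0.749
```

Run:
```python
from h import *
d=eyes.get_image('wrist'); crop(d,'w18.png',0,0,512,384,1)
ee=monitor.read_state()['ee_pos']; print(ee,rel(ee),monitor.read_state()['ft_force'])
```

```text
[ 0.4893 -0.0226  0.0365] [  0.4996 -67.7886] [ 0.6115  0.7359 -0.7241]
```

View pics/w18.png

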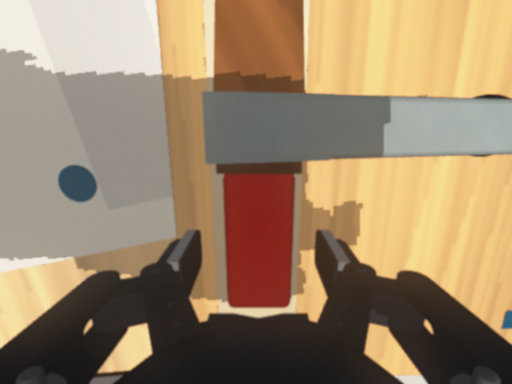

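{"op": "move_arm", "data": {"rows": [[[0, 0, 0], [0, 0, 0]], [[0, 0, 0], [0, 0, 0]], [[0, 0, 0], [0, 0, 0]], [[0, 0, 0], [0, 0, 0]], [[0, 0, 0], [0, 0, 0]]], "grip": 0, "force": 70}}

```text
time: 36.0
ee_pos: [0.4894, -0.0226, 0.0368]
tcp_rot: [0.746, 0.665, 0.0, 0.0]
ft_force: [-0.6, 0.7, 5.1]
grip_width: 0.363
```

{"op": "move_arm", "data": {"rows": [[[-0.015, -0.124, 0], [0, 0, 0]], [[-0.029, -0.248, 0], [0, 0, 0]], [[-0.029, -0.248, 0], [0, 0, 0]], [[-0.029, -0.248, 0], [0, 0, 0]], [[-0.029, -0.248, 0], [0, 0, 0]], [[-0.029, -0.248, 0], [0, 0, 0]], [[-0.029, -0.248, 0], [0, 0, 0]], [[-0.029, -0.248, 0], [0, 0, 0]], [[-0.029, -0.248, 0], [0, 0, 0]], [[-0.029, -0.248, 0], [0, 0, 0]]]}}

```text
time: 37.25
ee_pos: [0.484, -0.0691, 0.0369]
tcp_rot: [0.747, 0.665, 0.001, 0.0]
ft_force: [1.6, 10.2, 5.3]
grip_width: 0.369
```

{"op": "move_arm", "data": {"rows": [[[-0.029, -0.248, 0], [0, 0, 0]], [[-0.029, -0.248, 0], [0, 0, 0]], [[-0.029, -0.248, 0], [0, 0, 0]], [[-0.029, -0.248, 0], [0, 0, 0]], [[-0.029, -0.248, 0], [0, 0, 0]], [[-0.029, -0.248, 0], [0, 0, 0]], [[-0.029, -0.248, 0], [0, 0, 0]], [[-0.029, -0.248, 0], [0, 0, 0]], [[-0.029, -0.248, 0], [0, 0, 0]], [[-0.029, -0.248, 0], [0, 0, 0]]]}}

```text
time: 38.5
ee_pos: [0.4781, -0.1187, 0.0369]
tcp_rot: [0.747, 0.665, 0.001, -0.0]
ft_force: [1.2, 7.9, 6.5]
grip_width: 0.363
```

{"op": "move_arm", "data": {"rows": [[[-0.029, -0.248, 0], [0, 0, 0]], [[-0.029, -0.248, 0], [0, 0, 0]], [[-0.029, -0.248, 0], [0, 0, 0]], [[-0.029, -0.248, 0], [0, 0, 0]], [[-0.029, -0.248, 0], [0, 0, 0]], [[-0.029, -0.248, 0], [0, 0, 0]], [[-0.029, -0.248, 0], [0, 0, 0]], [[-0.029, -0.248, 0], [0, 0, 0]], [[-0.029, -0.248, 0], [0, 0, 0]], [[0, 0, 0], [0, 0, 0]]]}}

```text
time: 39.75
ee_pos: [0.4728, -0.1643, 0.0368]
tcp_rot: [0.747, 0.665, 0.0, 0.0]
ft_force: [-1.1, 0.1, 5.8]
grip_width: 0.362
```

Run:
```python
from h import *
d=eyes.get_image('wrist'); crop(d,'w19.png',0,0,512,384,1.5)
s=eyes.get_image('scene'); crop(s,'s19.png',150,100,370,270,3.5)
ee=monitor.read_state()['ee_pos']; print(ee,rel(ee),monitor.read_state()['ft_force'])
```

```text
[ 0.4728 -0.1643  0.0368] [   0.3958 -210.4583] [-0.8045  0.0623  4.9944]
```

View pics/w19.png

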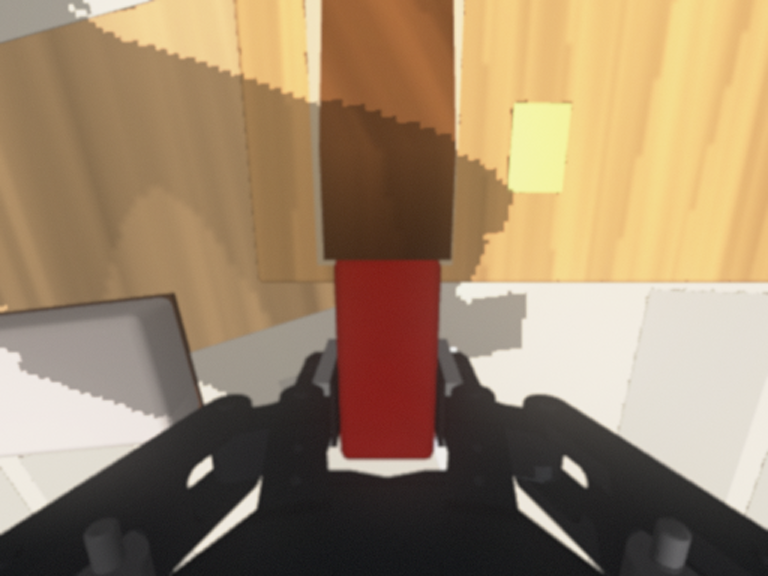

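View pics/s19.png

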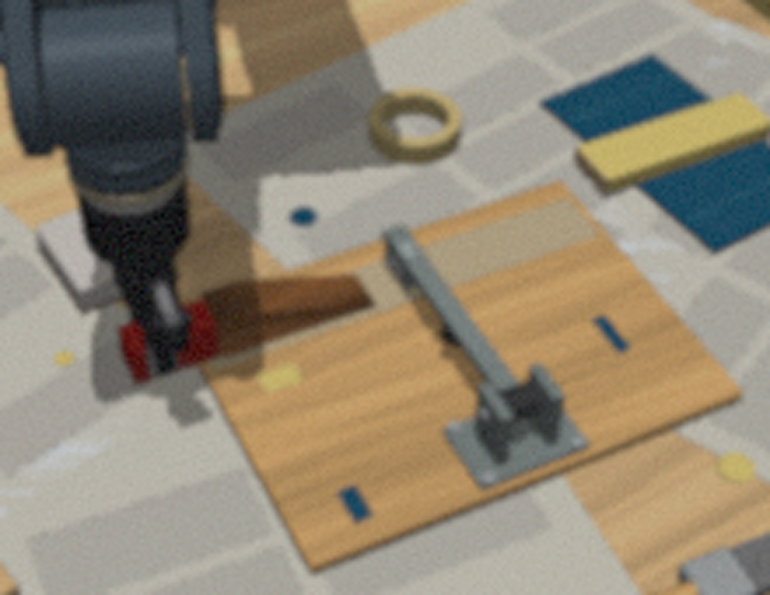

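{"op": "move_arm", "data": {"rows": [[[0, 0, 0], [0, 0, 0]], [[0, 0, 0], [0, 0, 0]], [[0, 0, 0], [0, 0, 0]], [[0, 0, 0], [0, 0, 0]]], "grip": 0.8}}

```text
time: 40.35
ee_pos: [0.4726, -0.1639, 0.0362]
tcp_rot: [0.746, 0.665, -0.0, -0.0]
ft_force: [0.1, 0.1, 0.1]
grip_width: 0.801
```

{"op": "move_arm", "data": {"rows": [[[0, 0, 0.3], [0, 0, 0]], [[0, 0, 0.8], [0, 0, 0]], [[0, 0, 0.9], [0, 0, 0]], [[0, 0, 0.9], [0, 0, 0]], [[0, 0, 0.9], [0, 0, 0]], [[0, 0, 0.9], [0, 0, 0]], [[0, 0, 0.9], [0, 0, 0]], [[0, 0, 0.9], [0, 0, 0]], [[0, 0, 0], [0, 0, 0]], [[0, 0, 0], [0, 0, 0]]]}}

```text
time: 41.6
ee_pos: [0.4723, -0.1638, 0.1662]
tcp_rot: [0.746, 0.665, -0.0, -0.0]
ft_force: [-0.4, 0.0, -0.1]
grip_width: 0.794
```

Run:
```python
from h import *
d=eyes.get_image('wrist'); crop(d,'w20.png',0,0,512,384,1.5)
s=eyes.get_image('scene'); crop(s,'s20.png',70,80,450,340,2.1)
ee=monitor.read_state()['ee_pos']; print(ee,rel(ee),monitor.read_state()['ft_force'])
```

```text
[ 0.4722 -0.1638  0.1657] [  -0.2294 -210.0112] [0.2763 0.6176 0.1445]
```

View pics/w20.png

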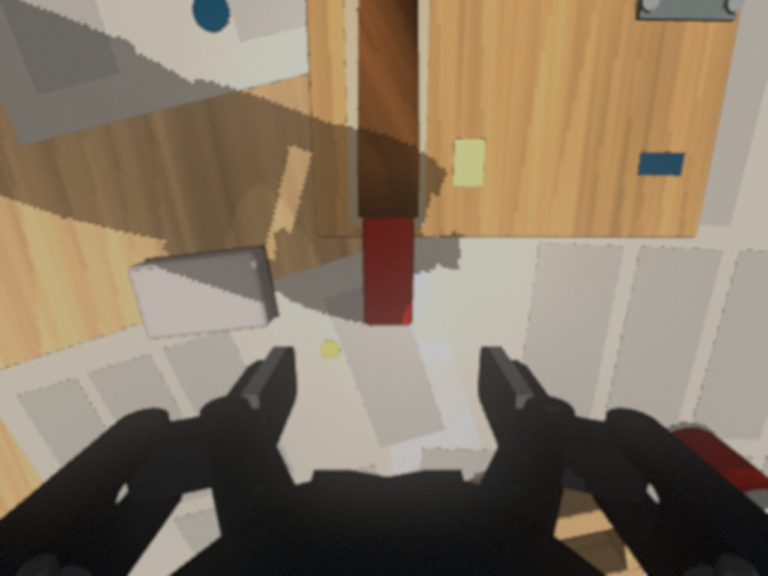

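View pics/s20.png

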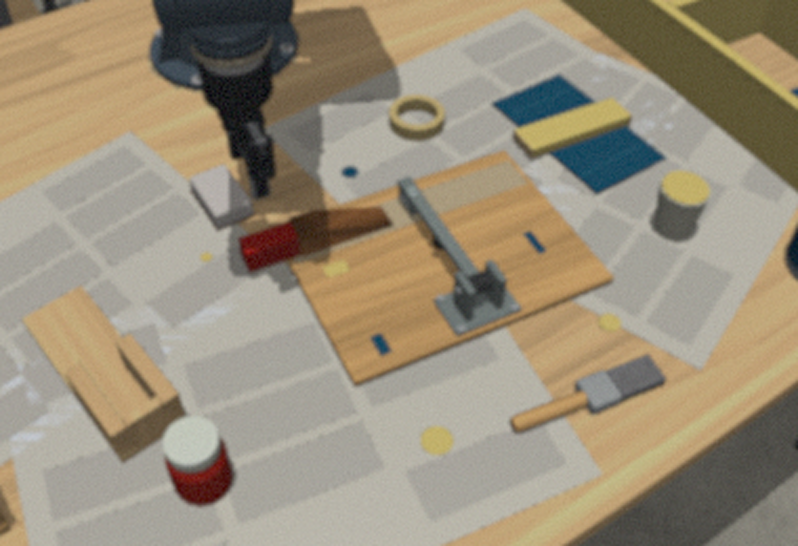

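Run:
```python
from h import *
d=eyes.get_image('wrist')
f=lambda u,v,z: rel(at(d,(u+.5)/1.5-.5,(v+.5)/1.5-.5,z))
print('front',f(388,217,.052),'end',f(388,324,.05))
s=eyes.get_image('scene')
g=lambda u,v: at(s,70+u/2.1,80+v/2.1,.023)
c=np.array([g(514,133),g(535,157-8),g(631,119-7),g(612,99)]); print(c,c.mean(0))
print('cup',at(s,70+685/2.1,80+188/2.1,.075),'pot',at(s,70+192/2.1,80+444/2.1,.085))
crop(s,'s21.png',230,130,330,200,8)
```

```text
front [  -1.1375 -164.1469] end [  -1.1162 -232.5441]
[[0.4588 0.25   0.023 ]
 [0.5025 0.2536 0.023 ]
 [0.5135 0.4321 0.023 ]
 [0.4747 0.429  0.023 ]] [0.4874 0.3412 0.023 ]
cup [0.7085 0.3291 0.075 ] pot [ 0.7167 -0.358   0.085 ]
```

View pics/s21.png

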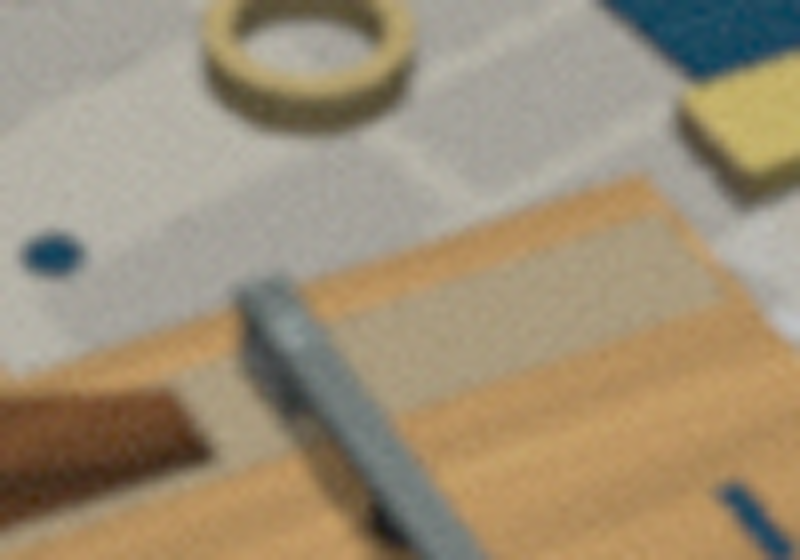

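Run:
```python
from bench import bot
print(bot.finish_job())
```

```text
the job is handed in; nothing more can be done
None
```

The whole sequence was carried out, and I handed the job in at about 42 s of the 72 s allowed. No verdict was reported.

- **Wedge in:** I lifted the wedge out of the caddy by its ramp and laid it flat on the jig base. I then took it again by its handle and pushed it under the roller, and the arm rose onto the flat top.
- **Slat:** I drew the slat out and laid it on the mat while the arm was still propped. The mat contact read only about 3 N.
- **Wedge out:** I drew the wedge out at about 40 mm/s, so the arm sank without snapping.

Last checks, from the camera images:

- **Wedge:** it lies flat with its middle about 132 mm from the roller and its tip about 32 mm clear of the arm. Its handle overhangs the edge of the base.
- **Slat:** it is flat on the mat, with its centre about 14 mm from the mat's centre. Its ends overhang the mat by about 20 mm on each side.
- **Arm:** it looks down at its stop. I judged this from how far the nose dropped in the image, since I cannot read the joint directly.
- **Cup and pot:** the cup is within 4 mm of where it started. The pot read about 10 mm off, between two different cameras. I put that down to measurement error, because nothing came near it.
- **Gripper:** it is open, raised above everything and touching nothing.

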